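Fetch the sharpening stone from behind the ink tins

ROBOT

A 6-joint arm with a two-finger parallel gripper is mounted at the origin on the work surface. World frame = base frame: x ahead of the robot, y to its left, z up, the work surface at z = 0. Lengths are in mm, angles in rad, forces in N, time in s.
With the tool pointing down it reaches from about 375 to 975 mm from the base axis. Payload 3.8 kg.
Tool frame: the origin (TCP) lies at the very end of the fingers, on their centre line; the grasp point (between the pads) lies 19 mm behind it; z points along the fingers, y is the direction in which the jaws open and shut (so a half turn about z gives the same grasp; the last joint's range is limited). The gripper opens to 88 mm and grips with 3 to 60 N. Pads are 18 mm wide; open, the fingers measure 123 mm over their backs; the gripper's body (75 mm by 187 mm) begins 45 mm behind the grasp point.
Start: joints at [1.094, 0.264, 1.604, -0, 1.274, -0.037], TCP at [287.384, 610.761, 238.706] pointing down, gripper open.
Joint ranges: [-2.63, 2.63], [-0.94, 2.18], [0.31, 2.57], [-1.31, 4.45], [0, 2.66], [-2.55, 2.55]. Speed limits (rad/s): [2.57, 2.57, 3.14, 3.14, 3.14, 3.14].

INTERFACE

Orientations are given as a rotation vector (axis times angle).
In Python, from plant import robot, optics gives the robot as it stands. The module is installed in compiled form; this text tells all that it offers.
- The arm moves only by the tool jog_arm, never from a script. Its arguments are lists of equal length, an entry for each row: "fingers": the gripper's target within -1 to 1 (fully open at 1, half-way at 0, shut at -1); "travel": the shift along the tool's x, y, z in mm, a list of three; "turn": the turn about the tool's z in degrees. A call has 1 to 5 rows; each row shifts and turns the pose as measured when the row begins, along the tool's axes as they then stand; what a row does not reach is not made up. A row lasts 1/12 s, in which the tool goes at most 41.7 mm and 7.16 degrees, less where a joint would pass 70% of its speed; a pose out of reach is approached as far as the arm can. A call with a gripper value outside its range is refused whole. The fingers move at their own pace and stop on an object; "newtons" is the grip in N (left out, the last holds). Time passes only in rows, so rows that do not move let the fingers close. It gives the time, the measured TCP pose, the force and the opening at its end, in the units of the state.
- robot.get_state(): the state, without advancing time (a new reading comes with each control period).
- optics.snapshot(name): name is "scene" or "top" or "wrist"; returns a dict with "img" (400x640x3 uint8, red, green, blue), "fx", "fy", "cx", "cy" (pixels), "rvec" (rotation vector, rad) and "tvec" (3), from world to camera coordinates, as OpenCV has them; the wrist camera has in their place "tool_from_camera" (4x4, takes a point from camera to tool coordinates, whose origin is the TCP and whose axes are the flange's). Camera axes: x right, y down, z forward; pixel columns grow to the right and rows downward; lengths in mm; the calibration is good to about 2 mm. A picture is of the moment at which its call begins: read the wrist's pose just before it. There is no depth.
- robot.finish_job(): hands the job in, once; it reports no verdict.
The state is a dict: "time_s": time; "joints": joint angles; "qvel": joint speeds; "joint_efforts": joint torques, N m; "position": TCP position; "ee_rot": TCP orientation; "wrist_force": force on the tool from outside, world axes, zero at the start; "torque": the same for the moment, N m; "opening": finger opening in mm.
Only numpy, scipy, OpenCV 4.12 (cv2) and the standard library are available. Lean on these libraries where they do the work, as an engineer would, in place of code of your own. Each camera call takes 0.05 s, during which the arm holds its last target.

TASK

The sharpening stone lies at the back of the storage box, behind a row of three ink tins: first stand all three tins out of the way on the side tray, then take out the stone and lay it on the stone holder, lengthwise and flat between its end stops. After that put the full tins back in the box, each where it stood; one of the two black-lidded tins is empty, which you can tell only by its weight, and that one goes into the free half of the empties bin instead (straight away or at the end, as you like). Keep the tins upright all the time.

Things in the scene. Friction and masses are not known exactly. Their poses are not given: they have to be found in the camera images.
- black_tin_1_mid (a point): one of two ink tins that look just alike: steel, dark grey band, black lid; one is full (about 370 g), the other empty (about 70 g): told only by weight when lifted; 60 mm in diameter, 80 mm tall; this point is on its axis half-way up, 40 mm above its underside, z up along its axis (its yaw means nothing). It starts in the front row of the storage box.
- black_tin_2_mid (a point): one of two ink tins that look just alike: steel, dark grey band, black lid; one is full (about 370 g), the other empty (about 70 g): told only by weight when lifted; 60 mm in diameter, 80 mm tall; this point is on its axis half-way up, 40 mm above its underside, z up along its axis (its yaw means nothing). It starts in the front row of the storage box.
- red_tin_mid (a point): the ink tin with red band and red lid, always full (about 370 g); 60 mm in diameter, 80 mm tall; this point is on its axis half-way up, 40 mm above its underside, z up along its axis (its yaw means nothing). It starts in the front row of the storage box.
- stone_mid (a point): sharpening stone, a block 150 x 48 x 24 mm, grey-green below, cream above, about 370 g; point at its centre; x along its length, y across its width, z up. It starts flat on two slats at the back of the storage box, lengthwise along the row of tins, underside 11 mm above the table, about 13 mm behind the tins and 38 mm before the box's rear wall. Grip it across its width at the middle.
- storage_box: dark brown wooden open box, fixed, 181 mm deep (x) by 262 mm wide (y), walls 8 mm thick, 30 mm high, floor 5 mm above the table; origin under its centre on the table, x to its back (away from the robot). Tins stand in front at x = -46, y = -76, 0, 76 mm, 16 mm apart: grip them fore and aft, 10 mm above mid-height. Stone at x = 20 mm. A grey dressing block, 24 mm high, stays in the rear corner at +y.
- side_tray: the side area: an empty, shallow, pale wooden tray, fixed, 262 mm long (x) and 112 mm wide (y), rim 8 mm thick and 14 mm high, floor 6 mm above the table (246 x 96 mm inside); origin under its centre on the table, x along its length. Room for three tins in a row, at x = -78, 0 and 78 mm.
- holder_seat (a point): stone holder, fixed: a narrow pale wooden block on a dark foot board of 200 x 90 x 5 mm, with a black rubber pad on top, 166 mm long and 46 mm wide, between two end stops 8 mm high; point at the centre of the pad's upper face, 24 mm above the table; x along its length, z up. The stone belongs here, centred, its length along x, either way round.
- bin_space (a point): free half of the green plastic empties bin, fixed; point on the bin's floor, 5 mm above the table, at the centre of the free half; x across the bin (away from the robot), y along it. The bin is 108 mm (x) by 186 mm (y), walls 4 mm thick, 40 mm high; its other half, at +y, holds an old yellow-lidded tin, 60 mm wide, 65 mm tall, 95 mm from this point, which stays.
Things that resemble listed ones, but are neither listed nor needed, are in the scene too. Of the things that look like the part that bears stone_mid, the larger one is meant. Leave any turquoise look-alike of the part that bears black_tin_1_mid alone.

How it is judged (in metres and radians):
On the way, in this order (a step that is already met when the one before it is completed fails the run):
1. all three tins stand upright out of the box: on the side tray (the empty one may already be in the empties bin) (x of full_black_tin in the frame of side_tray between -0.11 and 0.11 m and y of full_black_tin in the frame of side_tray between -0.036 and 0.036 m and z of full_black_tin in the frame of side_tray between 0.04 and 0.051 m and angle between each of full_black_tin, red_tin_mid's own z axis and vertical below 0.08 rad and x of red_tin_mid in the frame of side_tray between -0.11 and 0.11 m and y of red_tin_mid in the frame of side_tray between -0.036 and 0.036 m and z of red_tin_mid in the frame of side_tray between 0.04 and 0.051 m and ((x of empty_black_tin in the frame of side_tray between -0.11 and 0.11 m and y of empty_black_tin in the frame of side_tray between -0.036 and 0.036 m and z of empty_black_tin in the frame of side_tray between 0.04 and 0.051 m and angle between empty_black_tin's own z axis and vertical below 0.08 rad) or (horizontal distance between empty_black_tin and bin_space below 0.025 m and z of empty_black_tin in the frame of bin_space between 0.034 and 0.045 m and angle between empty_black_tin's own z axis and vertical below 0.08 rad))), for 0.2 s.
2. the stone lies flat between the stops of the stone holder (horizontal distance between stone_mid and holder_seat below 0.012 m and angle between the x axis of stone_mid and the x axis of holder_seat, either way round below 0.14 rad and z of stone_mid in the frame of holder_seat between 0.009 and 0.016 m and angle between stone_mid's own z axis and vertical below 0.06 rad), for 0.2 s.
At the end, for the whole second after the job is handed in: Red and full black tin upright within 15 mm of where each stood at the start; empty black tin upright in the bin's free half, within 25 mm of its centre; stone flat on the pad between the stops, within 12 mm of its centre and 8 degrees of its length; all at rest (all of step 2 and distance of each of full_black_tin, red_tin_mid from where it was at the start of the episode below 0.015 m and angle between each of full_black_tin, red_tin_mid's own z axis and vertical below 0.06 rad and horizontal distance between empty_black_tin and bin_space below 0.025 m and z of empty_black_tin in the frame of bin_space between 0.034 and 0.045 m and angle between empty_black_tin's own z axis and vertical below 0.08 rad and linear speed of each of black_tin_1, red_tin, black_tin_2, stone below 0.02 m/s); the robot touches nothing.
It fails at once if an ink tin is tipped by more than 35 degrees (angle between any of full_black_tin, red_tin_mid, empty_black_tin's own z axis and vertical above 0.61 rad).
It also fails if it takes over 125 s, if anything falls off the work surface, if the arm or the gripper's body presses on something with over 40 N, if the wrist force passes 120 N, or if a joint passes its speed limit or range.

## Working session

There is one attempt and no reset: what is moved stays moved. The work goes in short steps, Python scripts to look and compute and a tool call to move; the robot and the scene stay as the last step left them, time stands still between calls to the robot, and variables do not carry over. Pictures are saved under pics/ and viewed, and the job is handed in when it is done.

Besides the shell and the picture viewer there is one more tool, called after "Emit:" as a command line: name --pt "numbers of a row" for each row, then --argument value for the rest. jog_arm: Moves the arm, as the interface text tells. Its arguments: {"type":"object","properties":{"fingers":{"type":"array"},"travel":{"type":"array"},"turn":{"type":"array"},"newtons":{"type":"number"}},"required":["fingers","travel","turn"]}

```bash
mkdir -p pics
cat > h.py <<'E'
import numpy as np, cv2
from scipy.spatial.transform import Rotation as R
from plant import robot, optics
def snap(n,f):
    s=optics.snapshot(n); cv2.imwrite('pics/'+f,cv2.cvtColor(s['img'],cv2.COLOR_RGB2BGR)); return s
def ray(s,u,v,z):
    """pixel -> world on plane z, fixed cams"""
    Rm=R.from_rotvec(np.ravel(s['rvec'])).as_matrix(); t=np.ravel(s['tvec'])
    c=-Rm.T@t; d=Rm.T@np.array([(u-s['cx'])/s['fx'],(v-s['cy'])/s['fy'],1.])
    return c+d*(z-c[2])/d[2]
def proj(s,p):
    Rm=R.from_rotvec(np.ravel(s['rvec'])).as_matrix(); q=Rm@np.array(p,float)+np.ravel(s['tvec'])
    return q[0]/q[2]*s['fx']+s['cx'], q[1]/q[2]*s['fy']+s['cy']
E
python3 - <<'E'
from h import *
st=robot.get_state(); print(st)
for n in ('scene','top','wrist'):
    s=snap(n,n+'0.png'); 
    if n!='wrist': print(n,s['fx'],s['rvec'],s['tvec'],ray(s,320,200,0))
    else: print(s['tool_from_camera'],s['fx'])
E
```

```text
{'time_s': 0.0, 'joints': array([ 1.09409553e+00,  2.64697240e-01,  1.60534974e+00,  4.98767697e-06,
        1.27368528e+00, -3.68848460e-02]), 'qvel': array([ 4.33792161e-04,  3.03594058e-04,  3.91556037e-04, -3.80918343e-05,
       -2.52343015e-04,  3.29505761e-04]), 'joint_efforts': array([ 2.56676380e-03, -5.02117896e+01, -3.56876671e+01,  7.30527216e-02,
        2.95085565e-02, -1.97194490e-04]), 'position': array([287.06804519, 610.14559637, 237.43877336]), 'ee_rot': array([-0.68518877, -3.06539837,  0.0032482 ]), 'wrist_force': array([0.34277035, 0.67985105, 0.0947486 ]), 'torque': array([ 0.05474486, -0.00713646,  0.00580333]), 'opening': 88.00580402301469}
scene 370.41057857879593 [ 1.22467849  2.36910972 -0.92930957] [ 346.55605001 -295.65597418 1291.45642213] [527.36203841 -45.57754452   0.        ]
top 490.39694013062854 [ 2.17074531 -2.19331234  0.10173679] [  14.51801701  585.9347105  1186.74887232] [ 5.95659689e+02  2.12573318e+01 -2.27373675e-13]
[[ 1.11581346e-04 -9.52169439e-01 -3.05570528e-01  7.89523344e+01]
 [ 9.99999825e-01  2.83626891e-04 -5.18634869e-04 -1.06678026e+00]
 [ 5.80496291e-04 -3.05570417e-01  9.52169304e-01 -1.45274539e+02]
 [ 0.00000000e+00  0.00000000e+00  0.00000000e+00  1.00000000e+00]] 286.7200683000584
```

View pics/top0.png

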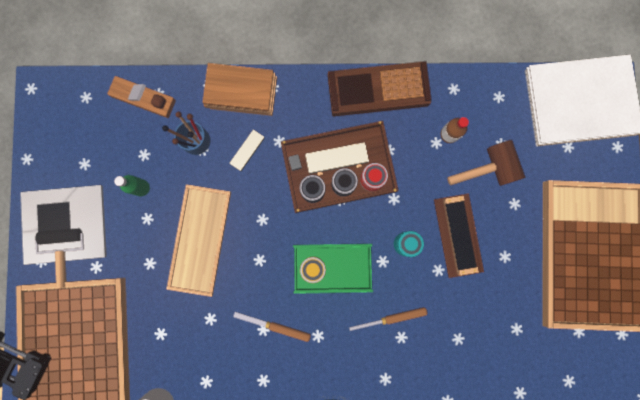

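View pics/scene0.png

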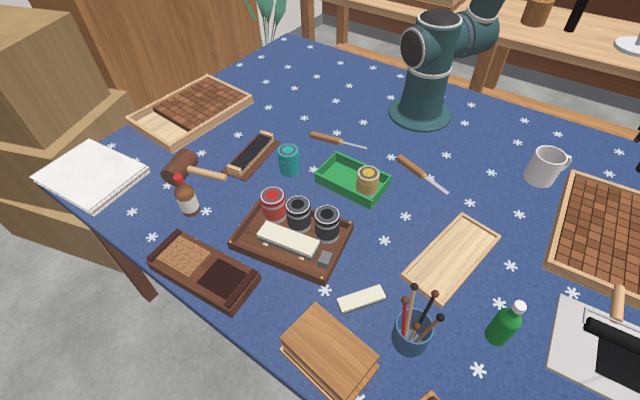

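Run:
```python
import cv2
a=cv2.imread('pics/top0.png')
cv2.imwrite('pics/z1.png',cv2.resize(a[110:300,265:515],None,fx=3.2,fy=3.1,interpolation=cv2.INTER_CUBIC)[:600,:800])
b=cv2.imread('pics/scene0.png')
cv2.imwrite('pics/z2.png',cv2.resize(b[120:290,150:400],None,fx=3.2,fy=3.2,interpolation=cv2.INTER_CUBIC))
```

```text
(no output)
```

View pics/z1.png

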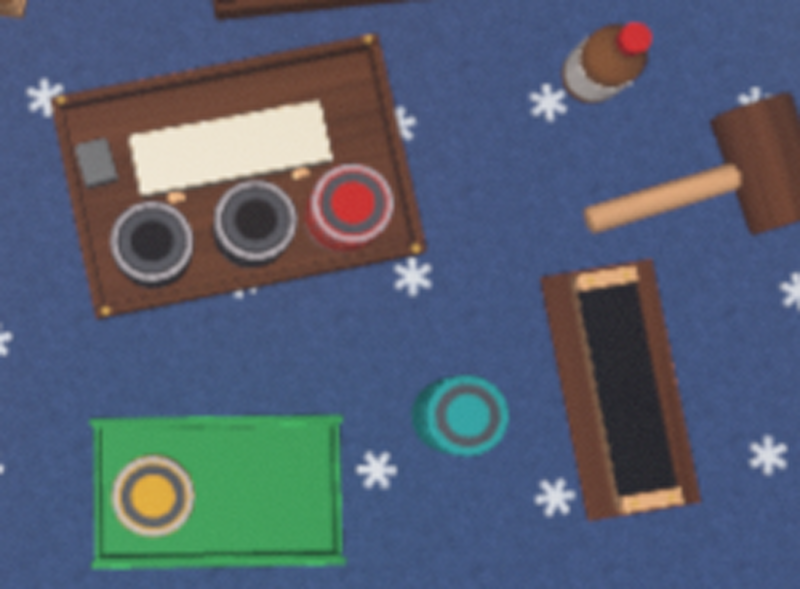

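View pics/z2.png

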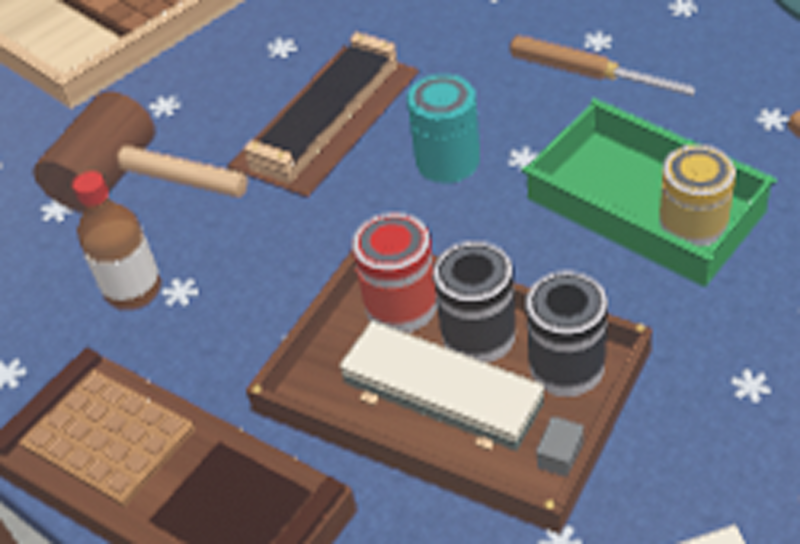

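Run:
```python
from h import *
s=optics.snapshot('top'); im=s['img']; hsv=cv2.cvtColor(im,cv2.COLOR_RGB2HSV)
H,S,V=[hsv[...,i].astype(int) for i in range(3)]
notblue=~((H>100)&(H<125)&(S>80))
def comps(m,roi,amin=30):
    x0,y0,x1,y1=roi; mm=np.zeros(m.shape,np.uint8); mm[y0:y1,x0:x1]=m[y0:y1,x0:x1]
    c,_=cv2.findContours(mm,cv2.RETR_EXTERNAL,cv2.CHAIN_APPROX_NONE)
    return sorted([k for k in c if cv2.contourArea(k)>=amin],key=cv2.contourArea,reverse=True)
def rect(c,z,name):
    r=cv2.minAreaRect(c); b=cv2.boxPoints(r)
    w=np.array([ray(s,u,v,z)[:2] for u,v in b]); e=[w[1]-w[0],w[2]-w[1]]
    L=[np.linalg.norm(q) for q in e]; a=e[int(np.argmax(L))]
    print(name,'px',np.round(r[0],1),'ctr',np.round(w.mean(0),1),'sizes',np.round(L,1),'long ang',round(np.degrees(np.arctan2(a[1],a[0])),1))
def go(m,roi,z,name,amin=30,n=3):
    for c in comps(m,roi,amin)[:n]: rect(c,z,name)
k=np.ones((3,3),np.uint8)
op=lambda m:cv2.morphologyEx(m.astype(np.uint8),cv2.MORPH_OPEN,k)
cream=(V>195)&(S<60)&(H<45)
go(cream,(295,130,375,180),35,'stone',100)
go(op(notblue),(278,117,402,217),30,'box outline',1000)
go((H>50)&(H<75)&(S>90),(285,235,380,300),40,'bin',1000)
go(op(notblue),(160,180,232,300),14,'tray',1000)
go(op(notblue),(432,190,487,282),5,'holder foot',500)
go(V<60,(432,190,487,282),24,'pad',100)
go((V>120)&(H<25)&(S>40),(432,190,487,282),32,'stops',20)
go((H<8)&(S>150)&(V>150),(355,160,392,190),85,'redlid',20)
go(V<65,(300,177,325,200),85,'b1 lid',20)
go(V<65,(332,170,357,193),85,'b2 lid',20)
go((H>15)&(H<30)&(S>120),(297,255,328,285),70,'yellow',20)
for p in [(325,187)]: pass
```

```text
stone px [336.7 156.9] ctr [699.1 -21.1] sizes [149.4  47.6] long ang -79.4
box outline px [339.2 169.1] ctr [670.1 -27.3] sizes [286.  213.9] long ang -81.9
bin px [332.5 268. ] ctr [427.2  -7.4] sizes [114.9 186.6] long ang -90.6
tray px [198.4 240.1] ctr [499.1 322.6] sizes [269.4 121.3] long ang -9.6
holder foot px [458.3 235.3] ctr [ 503.8 -323.8] sizes [ 93.2 203.4] long ang -171.0
pad px [460.6 235.3] ctr [ 503.2 -324.1] sizes [ 44.5 161.4] long ang -170.6
stops px [467.2 271.1] ctr [ 415.4 -335.1] sizes [53.2 15.9] long ang -84.7
stops px [453.9 199.2] ctr [ 591.5 -308.5] sizes [51.3 13.8] long ang -81.1
redlid px [375. 175.] ctr [ 645.9 -109.3] sizes [28.4 28.6] long ang 178.8
b1 lid px [312.  187.5] ctr [617.7  39.6] sizes [28.3 26.1] long ang -90.6
b2 lid px [344.5 180.5] ctr [633.5 -37.1] sizes [26.  26.1] long ang 179.1
yellow px [312.5 269.5] ctr [425.5  40.4] sizes [29.8 29.9] long ang -135.4
```

```bash
cat >> h.py <<'E'
def cur():
    st=robot.get_state(); M=R.from_rotvec(st['ee_rot']).as_matrix()
    return st,np.array(st['position']),M
def plan(*wps,step=38,tstep=6.5):
    """wps: (x,y,z,yaw_of_tool_y deg). prints rows in tool frame"""
    st,p,M=cur(); yaw=np.degrees(np.arctan2(M[1,1],M[0,1]))
    print('t',round(st['time_s'],2),'p',np.round(p,1),'yaw',round(yaw,1),'tilt',round(np.degrees(np.arccos(-M[2,2])),2),'open',round(st['opening'],1),'F',np.round(st['wrist_force'],1))
    for w in wps:
        w=np.array(w,float); d=w[:3]-p; dy=w[3]-yaw
        n=max(1,int(np.ceil(max(np.linalg.norm(d)/step,abs(dy)/tstep))))
        out=[]
        for i in range(n):
            a=np.radians(yaw+dy*i/n); y=np.array([np.cos(a),np.sin(a),0]); z=np.array([0,0,-1.]); x=np.cross(y,z)
            v=d/n; out.append([round(float(v@x),1),round(float(v@y),1),round(float(v@z),1)])
        print(' wp',w.tolist(),'n',n,'turn/row',round(-dy/n,2)); 
        for i in range(0,n,5): print('   ',out[i:i+5])
        p=w[:3]; yaw=w[3]
E
python3 - <<'E'
from h import *
plan((618,39.2,238,10.7))
E
```

```text
t 0.2 p [287.2 610.4 237.9] yaw 64.8 tilt 0.08 open 88.2 F [-0.2  0.1  0.5]
 wp [618.0, 39.2, 238.0, 10.7] n 18 turn/row 3.01
    [[-30.1, -20.9, -0.0], [-31.2, -19.3, -0.0], [-32.2, -17.6, -0.0], [-33.0, -15.9, -0.0], [-33.8, -14.2, -0.0]]
    [[-34.5, -12.4, -0.0], [-35.1, -10.5, -0.0], [-35.6, -8.7, -0.0], [-36.0, -6.8, -0.0], [-36.3, -4.9, -0.0]]
    [[-36.5, -3.0, -0.0], [-36.7, -1.1, -0.0], [-36.7, 0.9, -0.0], [-36.6, 2.8, -0.0], [-36.4, 4.7, -0.0]]
    [[-36.1, 6.6, -0.0], [-35.7, 8.5, -0.0], [-35.2, 10.3, -0.0]]
```

Emit:
jog_arm --fingers '[1,1,1,1,1]' --pt "-30 -21 0" --pt "-31 -19 0" --pt "-32 -18 0" --pt "-33 -16 0" --pt "-34 -14 0" --turn '[3,3,3,3,3]' --newtons 30

```text
time_s: 0.62
position: [376.4, 452.3, 235.0]
ee_rot: [-1.078, -2.948, 0.002]
wrist_force: [0.4, 0.3, 0.2]
opening: 88.5
```

Emit:
jog_arm --fingers '[1,1,1,1,1]' --pt "-34 -12 0" --pt "-35 -11 0" --pt "-36 -9 0" --pt "-36 -7 0" --pt "-36 -5 0" --turn '[3,3,3,3,3]'

```text
time_s: 1.03
position: [468.7, 284.8, 234.1]
ee_rot: [-1.469, -2.774, 0.004]
wrist_force: [0.3, -0.3, 0.6]
opening: 87.9
```

Emit:
jog_arm --fingers '[1,1,1,1,1]' --pt "-37 -3 0" --pt "-37 -1 0" --pt "-37 1 0" --pt "-37 3 0" --pt "-36 5 0" --turn '[3,3,3,3,3]'

```text
time_s: 1.45
position: [561.7, 115.0, 233.9]
ee_rot: [-1.836, -2.546, 0.003]
wrist_force: [0.1, 0.3, 0.9]
opening: 88.0
```

Run:
```python
from h import *
plan((618,39.2,160,10.7))
```

```text
t 1.45 p [561.7 115.  233.9] yaw 18.4 tilt 0.16 open 88.0 F [0.1 0.3 0.9]
 wp [618.0, 39.2, 160.0, 10.7] n 4 turn/row 1.93
    [[-22.4, 7.4, 18.5], [-22.2, 8.1, 18.5], [-21.9, 8.9, 18.5], [-21.6, 9.6, 18.5]]
```

Moves track well (≈5 mm lag). Continue and take a wrist view for checking.

Emit:
jog_arm --fingers '[1,1,1,1,1]' --pt "-22 7 18" --pt "-22 8 18" --pt "-22 9 18" --pt "-22 10 18" --pt "0 0 0" --turn '[2,2,2,2,0]'

```text
time_s: 1.87
position: [624.0, 27.2, 161.7]
ee_rot: [2.029, 2.393, 0.003]
wrist_force: [-0.1, 0.1, 0.2]
opening: 87.9
```

Run:
```python
from h import *
plan((618,39.2,160,10.7),(618,39.2,44,10.7))
s=snap('wrist','w1.png')
st,p,M=cur(); T=s['tool_from_camera']
c=p+M@T[:3,3]
for n,q in [('b1',(618,39.2,85)),('b2',(632.8,-36.4,85))]:
    l=T[:3,:3].T@(M.T@(np.array(q)-c)-0)
    l=T[:3,:3].T@(M.T@(np.array(q)-p)-T[:3,3])
    print(n,l[0]/l[2]*s['fx']+s['cx'],l[1]/l[2]*s['fy']+s['cy'])
```

```text
t 1.87 p [624.   27.2 161.7] yaw 9.4 tilt 0.29 open 87.9 F [-0.1  0.1  0.2]
 wp [618.0, 39.2, 160.0, 10.7] n 1 turn/row -1.29
    [[12.9, -4.0, 1.7]]
 wp [618.0, 39.2, 44.0, 10.7] n 4 turn/row -0.0
    [[0.0, 0.0, 29.0], [0.0, 0.0, 29.0], [0.0, 0.0, 29.0], [0.0, 0.0, 29.0]]
b1 319.9290548415405 190.76455155605305
b2 322.72362067712965 273.1782209007114
```

View pics/w1.png

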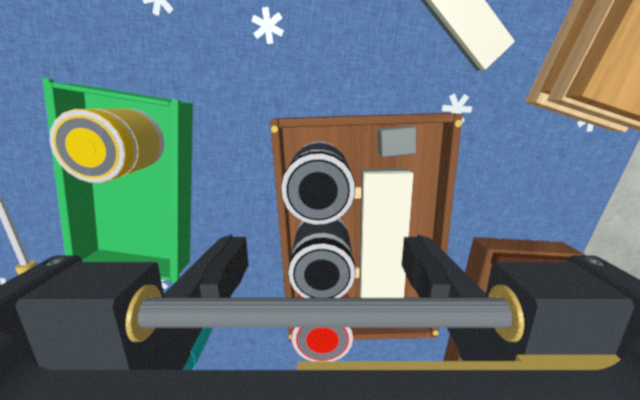

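Emit:
jog_arm --fingers '[1,1,1,1,1]' --pt "13 -4 0" --pt "0 0 25" --pt "0 0 25" --pt "0 0 25" --pt "0 0 10" --turn '[-1.3,0,0,0,0]'

```text
time_s: 2.33
position: [620.1, 48.5, 84.7]
ee_rot: [1.984, 2.421, 0.021]
wrist_force: [-0.3, -0.1, -0.5]
opening: 88.1
```

Run:
```python
from h import *
plan((618,39.2,44,10.7))
```

```text
t 2.33 p [620.1  48.5  84.7] yaw 11.3 tilt 1.01 open 88.1 F [-0.3 -0.1 -0.5]
 wp [618.0, 39.2, 44.0, 10.7] n 2 turn/row 0.31
    [[-4.4, -1.9, 20.4], [-4.4, -1.9, 20.4]]
```

Emit:
jog_arm --fingers '[1,1,1]' --pt "-6 -2 0" --pt "-2 0 0" --pt "0 0 0" --turn '[0.5,0,0]'

```text
time_s: 2.58
position: [617.1, 44.1, 85.2]
ee_rot: [1.989, 2.42, 0.02]
wrist_force: [0.6, -0.8, 0.4]
opening: 88.1
```

Run:
```python
from h import *
plan((618,39.2,44,10.7))
```

```text
t 2.58 p [617.1  44.1  85.2] yaw 11.2 tilt 0.87 open 88.1 F [ 0.6 -0.8  0.4]
 wp [618.0, 39.2, 44.0, 10.7] n 2 turn/row 0.23
    [[-2.5, -0.0, 20.6], [-2.5, -0.0, 20.6]]
```

Emit:
jog_arm --fingers '[1,1,1,1,1]' --pt "-3 0 14" --pt "-2 0 14" --pt "0 0 8" --pt "0 0 2" --pt "0 0 0" --turn '[0.4,0,0,0,0]'

```text
time_s: 3.0
position: [622.6, 39.1, 49.1]
ee_rot: [1.994, 2.407, 0.029]
wrist_force: [0.3, -0.2, -0.2]
opening: 88.6
```

```bash
sed -i "s/'F',np/'ztool',np.round(M[:2,2],4),'F',np/" h.py
python3 - <<'E'
from h import *
plan((618,39.2,44,10.7))
E
```

```text
t 3.0 p [622.6  39.1  49.1] yaw 10.7 tilt 1.39 open 88.6 ztool [0.0238 0.0047] F [ 0.3 -0.2 -0.2]
 wp [618.0, 39.2, 44.0, 10.7] n 1 turn/row 0.02
    [[1.0, -4.5, 5.1]]
```

Emit:
jog_arm --fingers '[1,1,1]' --pt "1 -4 4" --pt "0 0 1" --pt "0 0 0" --turn '[0,0,0]'

```text
time_s: 3.25
position: [618.1, 39.0, 42.8]
ee_rot: [1.996, 2.407, 0.028]
wrist_force: [0.2, -0.2, -0.1]
opening: 88.2
```

Run:
```python
from h import *
plan((618,39.2,44,10.7))
```

```text
t 3.25 p [618.1  39.   42.8] yaw 10.7 tilt 1.32 open 88.2 ztool [0.0226 0.0047] F [ 0.2 -0.2 -0.1]
 wp [618.0, 39.2, 44.0, 10.7] n 1 turn/row -0.01
    [[0.2, -0.1, -1.2]]
```

Position right. Close and lift.

Emit:
jog_arm --fingers '[-1,-1,-1,-1,-1]' --pt "0 0 0" --pt "0 0 0" --pt "0 0 0" --pt "0 0 0" --pt "0 0 0" --turn '[0,0,0,0,0]' --newtons 25

```text
time_s: 3.67
position: [618.5, 39.1, 43.7]
ee_rot: [1.995, 2.407, 0.029]
wrist_force: [1.3, -0.4, -1.2]
opening: 59.2
```

Run:
```python
from h import *
plan((618,39.2,44,10.7))
```

```text
t 3.67 p [618.5  39.1  43.7] yaw 10.7 tilt 1.38 open 59.2 ztool [0.0237 0.0047] F [ 1.3 -0.4 -1.2]
 wp [618.0, 39.2, 44.0, 10.7] n 1 turn/row -0.01
    [[0.2, -0.5, -0.3]]
```

Emit:
jog_arm --fingers '[-1,-1,-1,-1,-1]' --pt "0 0 -10" --pt "0 0 -12" --pt "0 0 -12" --pt "0 0 -6" --pt "0 0 0" --turn '[0,0,0,0,0]'

```text
time_s: 4.08
position: [617.7, 39.0, 88.4]
ee_rot: [1.995, 2.407, 0.03]
wrist_force: [-0.5, 0.5, -0.9]
opening: 59.8
```

Emit:
jog_arm --fingers '[-1,-1]' --pt "0 0 0" --pt "0 0 0" --turn '[0,0]'

```text
time_s: 4.25
position: [618.9, 39.0, 90.5]
ee_rot: [1.993, 2.405, 0.034]
wrist_force: [-1.2, -0.3, 0.2]
opening: 59.6
```

Run:
```python
from h import *
plan((618,39.2,160,10.7))
```

```text
t 4.25 p [618.9  39.   90.5] yaw 10.7 tilt 1.62 open 59.6 ztool [0.0278 0.0048] F [-1.2 -0.3  0.2]
 wp [618.0, 39.2, 160.0, 10.7] n 2 turn/row -0.0
    [[0.2, -0.4, -34.7], [0.2, -0.4, -34.7]]
```

Run:
```python
from h import *
for i in range(6):
    st,p,M=cur(); print(np.round(p,1),np.round(st['wrist_force'],2),np.round(M[:2,2],4),np.round(st['qvel'],4)); s=optics.snapshot('top')
```

```text
[618.9  39.   90.5] [-1.15 -0.33  0.16] [0.0278 0.0048] [ 0.0012 -0.007   0.0001  0.0004  0.0007  0.0011]
[618.8  39.   90.4] [-0.04 -0.38 -0.05] [0.0276 0.0048] [ 0.0006  0.0086  0.0056 -0.0008 -0.0026 -0.0007]
[618.5  39.   89.9] [ 0.12  0.5  -0.64] [0.0267 0.0048] [-0.0003  0.0077  0.0076  0.      0.0034 -0.0005]
[618.2  39.   89.5] [-0.06 -0.95 -1.33] [0.0259 0.0048] [0.0006 0.0074 0.0056 0.0001 0.0024 0.0007]
[618.   39.   89.3] [ 0.28 -0.35 -0.79] [0.0255 0.0048] [-0.0012  0.0023  0.0022 -0.0011  0.0005 -0.0007]
[617.9  39.   89.1] [-0.06  0.91 -1.73] [0.0253 0.0048] [ 0.0012  0.002  -0.0006  0.0007  0.0009  0.0013]
```

Emit:
jog_arm --fingers '[-1,-1,-1,-1,-1]' --pt "0 0 -35" --pt "0 0 -35" --pt "0 0 -12" --pt "0 0 0" --pt "0 0 0" --turn '[0,0,0,0,0]'

```text
time_s: 4.97
position: [612.8, 38.5, 168.2]
ee_rot: [1.999, 2.412, 0.021]
wrist_force: [0.4, -0.9, -1.0]
opening: 59.3
```

Run:
```python
from h import *
for i in range(4):
    st,p,M=cur(); print(np.round(p,1),np.round(st['wrist_force'],2),np.round(M[:2,2],4),np.round(st['qvel'],4)); s=optics.snapshot('top')
```

```text
[612.8  38.5 168.2] [ 0.41 -0.86 -1.01] [0.0158 0.0046] [ 0.0004 -0.0059 -0.003   0.0009 -0.0023  0.0003]
[612.7  38.5 167.8] [ 0.24  0.96 -0.05] [0.0153 0.0046] [-0.0002  0.0135  0.0132  0.0018  0.0002 -0.0005]
[612.1  38.5 167. ] [ 0.06 -0.22 -0.53] [0.0136 0.0045] [ 0.0002  0.0125  0.016  -0.0007  0.0059  0.0008]
[611.6  38.4 166.4] [ 0.46  0.44 -0.62] [0.0122 0.0045] [-0.0001  0.0094  0.0059  0.0009  0.0047 -0.0003]
```

Run:
```python
from h import *
plan((425.3,-54.6,166,-0.6),step=35)
```

```text
t 5.17 p [611.4  38.4 166.1] yaw 10.7 tilt 0.71 open 59.9 ztool [0.0116 0.0045] F [-0. -1. -1.]
 wp [425.3, -54.6, 166.0, -0.6] n 6 turn/row 1.88
    [[-9.5, -33.3, 0.0], [-10.6, -33.0, 0.0], [-11.7, -32.7, 0.0], [-12.7, -32.3, 0.0], [-13.8, -31.8, 0.0]]
    [[-14.8, -31.3, 0.0]]
```

Emit:
jog_arm --fingers '[-1,-1,-1,-1,-1]' --pt "-9.5 -33 0" --pt "-10.5 -33 0" --pt "-12 -33 0" --pt "-13 -32 0" --pt "-14 -32 0" --turn '[1.9,1.9,1.9,1.9,1.9]'

```text
time_s: 5.58
position: [453.0, -38.9, 155.5]
ee_rot: [-2.198, -2.241, -0.01]
wrist_force: [0.7, -0.5, -0.2]
opening: 59.8
```

Emit:
jog_arm --fingers '[-1,-1,-1]' --pt "-12 -22 0" --pt "0 0 0" --pt "0 0 0" --turn '[1.5,0,0]'

```text
time_s: 5.83
position: [420.6, -52.9, 149.7]
ee_rot: [-2.227, -2.2, 0.002]
wrist_force: [0.4, 0.7, -1.1]
opening: 59.5
```

Run:
```python
from h import *
plan((425.3,-54.6,90,-0.6),step=35)
```

```text
t 5.83 p [420.6 -52.9 149.7] yaw -0.7 tilt 0.65 open 59.5 ztool [-0.0087  0.0071] F [ 0.4  0.7 -1.1]
 wp [425.3, -54.6, 90.0, -0.6] n 2 turn/row -0.05
    [[-0.8, 2.3, 29.8], [-0.8, 2.3, 29.8]]
```

Emit:
jog_arm --fingers '[-1,-1,-1,-1,-1]' --pt "-2 5 20" --pt "0 0 30" --pt "0 0 22" --pt "0 0 0" --pt "0 0 0" --turn '[0,0,0,0,0]'

```text
time_s: 6.25
position: [429.0, -53.6, 75.0]
ee_rot: [-2.227, -2.203, -0.002]
wrist_force: [-0.1, -0.4, -1.2]
opening: 59.6
```

Run:
```python
from h import *
plan((425.3,-54.6,45,-0.6),step=35)
```

```text
t 6.25 p [429.  -53.6  75. ] yaw -0.6 tilt 0.53 open 59.6 ztool [-0.0056  0.0075] F [-0.1 -0.4 -1.2]
 wp [425.3, -54.6, 45.0, -0.6] n 1 turn/row -0.01
    [[-1.0, -3.6, 30.0]]
```

Emit:
jog_arm --fingers '[-1,-1,-1,-1,-1]' --pt "-1 -4 10" --pt "0 0 10" --pt "0 0 4" --pt "0 0 0" --pt "0 0 0" --turn '[0,0,0,0,0]'

```text
time_s: 6.67
position: [428.0, -54.1, 51.4]
ee_rot: [-2.227, -2.207, -0.006]
wrist_force: [-0.6, -0.3, -1.4]
opening: 59.6
```

Run:
```python
from h import *
plan((425.3,-54.6,45,-0.6),step=35)
```

```text
t 6.67 p [428.  -54.1  51.4] yaw -0.5 tilt 0.42 open 59.6 ztool [-0.0019  0.007 ] F [-0.6 -0.3 -1.4]
 wp [425.3, -54.6, 45.0, -0.6] n 1 turn/row 0.1
    [[-0.5, -2.7, 6.4]]
```

Emit:
jog_arm --fingers '[-1,-1,-1,-1]' --pt "0 -2 3" --pt "0 0 3" --pt "0 0 0" --pt "0 0 0" --turn '[0,0,0,0]'

```text
time_s: 7.0
position: [427.3, -54.4, 46.5]
ee_rot: [-2.229, -2.209, -0.009]
wrist_force: [-0.7, 0.0, -1.1]
opening: 59.8
```

Run:
```python
from h import *
plan((425.3,-54.6,45,-0.6),step=35)
```

```text
t 7.0 p [427.3 -54.4  46.5] yaw -0.5 tilt 0.38 open 59.8 ztool [0.0016 0.0064] F [-0.7  0.  -1.1]
 wp [425.3, -54.6, 45.0, -0.6] n 1 turn/row 0.09
    [[-0.2, -2.0, 1.5]]
```

Emit:
jog_arm --fingers '[-1,-1,0.55,0.55,0.55]' --pt "0 0 1.5" --pt "0 0 0.5" --pt "0 0 0" --pt "0 0 0" --pt "0 0 0" --turn '[0,0,0,0,0]'

```text
time_s: 7.42
position: [428.1, -54.6, 45.1]
ee_rot: [-2.23, -2.21, -0.011]
wrist_force: [0.1, -0.2, 1.1]
opening: 68.4
```

Emit:
jog_arm --fingers '[0.55,0.55,0.55,0.55,0.8]' --pt "0 0 -10" --pt "0 0 -20" --pt "0 0 -30" --pt "0 0 -30" --pt "0 0 -10" --turn '[0,0,0,0,0]'

```text
time_s: 7.83
position: [424.2, -54.5, 147.6]
ee_rot: [-2.224, -2.204, -0.002]
wrist_force: [0.6, -0.1, -0.6]
opening: 72.8
```

Run:
```python
from h import *
plan((632.8,-36.4,150,10.7),step=35)
s=snap('scene','s1.png'); cv2.imwrite('pics/s1z.png',cv2.resize(cv2.imread('pics/s1.png')[120:290,150:400],None,fx=3.2,fy=3.2))
```

```text
t 7.83 p [424.2 -54.5 147.6] yaw -0.5 tilt 0.57 open 72.8 ztool [-0.0061  0.0079] F [ 0.6 -0.1 -0.6]
 wp [632.8, -36.4, 150.0, 10.7] n 6 turn/row -1.87
    [[3.3, 34.7, -0.4], [2.2, 34.8, -0.4], [1.1, 34.9, -0.4], [-0.1, 34.9, -0.4], [-1.2, 34.9, -0.4]]
    [[-2.4, 34.8, -0.4]]
```

View pics/s1z.png

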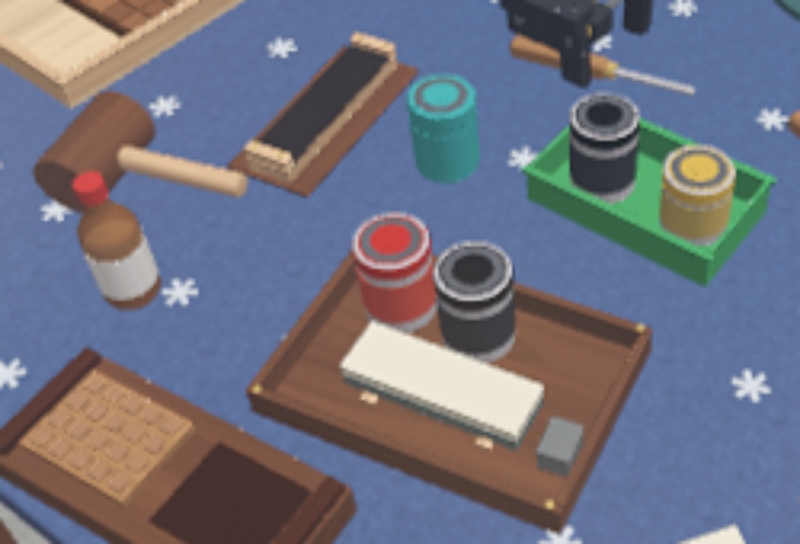

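Emit:
jog_arm --fingers '[1,1,1,1,1]' --pt "3 34 0" --pt "2 35 0" --pt "1 35 0" --pt "0 35 0" --pt "-1 35 0" --turn '[-1.9,-1.9,-1.9,-1.9,-1.9]'

```text
time_s: 8.3
position: [597.1, -38.9, 149.2]
ee_rot: [-2.03, -2.387, -0.003]
wrist_force: [-0.5, -0.1, 1.2]
opening: 88.0
```

Emit:
jog_arm --fingers '[1,1,1]' --pt "-2 24 0" --pt "0 0 0" --pt "0 0 0" --turn '[-1.9,0,0]'

```text
time_s: 8.55
position: [628.2, -36.1, 147.7]
ee_rot: [-1.986, -2.426, -0.005]
wrist_force: [0.2, -0.3, 0.1]
opening: 88.7
```

Run:
```python
from h import *
plan((632.8,-36.4,44,10.7),step=35)
```

```text
t 8.55 p [628.2 -36.1 147.7] yaw 11.4 tilt 0.42 open 88.7 ztool [-0.0029  0.0068] F [ 0.2 -0.3  0.1]
 wp [632.8, -36.4, 44.0, 10.7] n 3 turn/row 0.23
    [[-0.4, 1.5, 34.6], [-0.4, 1.5, 34.6], [-0.4, 1.5, 34.6]]
```

Emit:
jog_arm --fingers '[1,1,1,1,1]' --pt "-1 3 20" --pt "0 0 30" --pt "0 0 25" --pt "0 0 10" --pt "0 0 0" --turn '[0.7,0,0,0,0]'

```text
time_s: 8.97
position: [627.8, -36.3, 61.6]
ee_rot: [-2.005, -2.411, -0.005]
wrist_force: [-0.5, -0.2, -0.0]
opening: 88.1
```

Run:
```python
from h import *
plan((632.8,-36.4,44,10.7),step=35)
```

```text
t 8.97 p [627.8 -36.3  61.6] yaw 10.5 tilt 0.4 open 88.1 ztool [-0.0029  0.0064] F [-0.5 -0.2 -0. ]
 wp [632.8, -36.4, 44.0, 10.7] n 1 turn/row -0.19
    [[-1.0, 4.9, 17.6]]
```

Emit:
jog_arm --fingers '[1,1,1,1]' --pt "-1 5 8" --pt "0 0 6" --pt "0 0 1" --pt "0 0 0" --turn '[0,0,0,0]'

```text
time_s: 9.3
position: [632.5, -36.7, 48.0]
ee_rot: [-2.007, -2.41, -0.006]
wrist_force: [0.5, 0.1, 0.5]
opening: 88.1
```

Run:
```python
from h import *
plan((632.8,-36.4,44,10.7),step=35)
```

```text
t 9.3 p [632.5 -36.7  48. ] yaw 10.4 tilt 0.37 open 88.1 ztool [-0.0018  0.0062] F [0.5 0.1 0.5]
 wp [632.8, -36.4, 44.0, 10.7] n 1 turn/row -0.25
    [[0.2, 0.3, 4.0]]
```

Emit:
jog_arm --fingers '[1,-1,-1,-1,-1]' --pt "0 0 4" --pt "0 0 0" --pt "0 0 0" --pt "0 0 0" --pt "0 0 0" --turn '[0,0,0,0,0]' --newtons 35

```text
time_s: 9.72
position: [635.0, -36.9, 47.1]
ee_rot: [-2.009, -2.414, -0.01]
wrist_force: [-2.4, -0.2, 0.1]
opening: 63.9
```

Emit:
jog_arm --fingers '[-1]' --pt "0 0 0" --turn '[0]'

```text
time_s: 9.8
position: [634.5, -37.0, 47.1]
ee_rot: [-2.009, -2.413, -0.009]
wrist_force: [-1.8, -0.5, -1.6]
opening: 59.2
```

Emit:
jog_arm --fingers '[-1,-1,-1,-1,-1]' --pt "0 0 -10" --pt "0 0 -25" --pt "0 0 -35" --pt "0 0 -30" --pt "0 0 -10" --turn '[0,0,0,0,0]'

```text
time_s: 10.22
position: [627.1, -36.7, 152.8]
ee_rot: [-1.999, -2.401, 0.007]
wrist_force: [0.4, 0.1, -3.3]
opening: 59.1
```

Run:
```python
from h import *
plan((422.1,335.6,160,80.4),step=35)
plan((499,322.6,160,80.4),step=35)
```

```text
t 10.22 p [627.1 -36.7 152.8] yaw 10.5 tilt 1.04 open 59.1 ztool [-0.0164  0.0077] F [ 0.4  0.1 -3.3]
 wp [422.1, 335.6, 160.0, 80.4] n 13 turn/row -5.38
    [[31.0, -10.3, -0.6], [31.9, -7.4, -0.6], [32.4, -4.3, -0.6], [32.7, -1.3, -0.6], [32.6, 1.8, -0.6]]
    [[32.3, 4.8, -0.6], [31.7, 7.9, -0.6], [30.9, 10.8, -0.6], [29.7, 13.6, -0.6], [28.3, 16.4, -0.6]]
    [[26.6, 19.0, -0.6], [24.7, 21.4, -0.6], [22.6, 23.6, -0.6]]
t 10.22 p [627.1 -36.7 152.8] yaw 10.5 tilt 1.04 open 59.1 ztool [-0.0164  0.0077] F [ 0.4  0.1 -3.3]
 wp [499.0, 322.6, 160.0, 80.4] n 11 turn/row -6.36
    [[34.2, -5.5, -0.7], [34.6, -1.7, -0.7], [34.6, 2.1, -0.7], [34.2, 6.0, -0.7], [33.3, 9.7, -0.7]]
    [[32.0, 13.3, -0.7], [30.3, 16.8, -0.7], [28.3, 20.1, -0.7], [25.9, 23.1, -0.7], [23.2, 25.8, -0.7]]
    [[20.2, 28.2, -0.7]]
```

Run:
```python
from h import *
plan((422.1,335.6,155,40),step=36)
```

```text
t 10.22 p [627.1 -36.7 152.8] yaw 10.5 tilt 1.04 open 59.1 ztool [-0.0164  0.0077] F [ 0.4  0.1 -3.3]
 wp [422.1, 335.6, 155.0, 40.0] n 12 turn/row -2.46
    [[33.6, -11.2, -0.2], [34.1, -9.7, -0.2], [34.4, -8.2, -0.2], [34.8, -6.8, -0.2], [35.0, -5.3, -0.2]]
    [[35.2, -3.7, -0.2], [35.4, -2.2, -0.2], [35.4, -0.7, -0.2], [35.4, 0.8, -0.2], [35.3, 2.3, -0.2]]
    [[35.2, 3.8, -0.2], [35.0, 5.4, -0.2]]
```

Emit:
jog_arm --fingers '[-1,-1,-1,-1,-1]' --pt "24 -8 -2" --pt "34 -10 -2" --pt "34 -8 -1" --pt "35 -7 -1" --pt "35 -5 -1" --turn '[-2.5,-2.5,-2.5,-2.5,-2.5]'

```text
time_s: 10.63
position: [549.6, 106.6, 165.0]
ee_rot: [-1.734, -2.612, -0.002]
wrist_force: [-0.2, -0.2, -3.3]
opening: 59.4
```

Emit:
jog_arm --fingers '[-1,-1,-1,-1,-1]' --pt "35 -4 -1" --pt "35 -2 -1" --pt "35 -1 -1" --pt "35 1 -1" --pt "30 2 -1" --turn '[-2.5,-2.5,-2.5,-2.5,-2.5]'

```text
time_s: 11.05
position: [457.8, 260.9, 167.5]
ee_rot: [-1.424, -2.789, 0.001]
wrist_force: [-0.1, 0.7, -3.3]
opening: 59.5
```

Run:
```python
from h import *
plan((422.1,335.6,150,40),step=36)
```

```text
t 11.05 p [457.8 260.9 167.5] yaw 35.9 tilt 0.59 open 59.5 ztool [-0.0095  0.004 ] F [-0.1  0.7 -3.3]
 wp [422.1, 335.6, 150.0, 40.0] n 3 turn/row -1.37
    [[27.2, 5.0, 5.8], [27.0, 5.6, 5.8], [26.9, 6.3, 5.8]]
```

Emit:
jog_arm --fingers '[-1,-1,-1,-1,-1]' --pt "27 5 6" --pt "25 6 8" --pt "10 5 20" --pt "0 0 20" --pt "0 0 0" --turn '[-1.4,-1.4,0,0,0]'

```text
time_s: 11.47
position: [425.1, 328.9, 111.2]
ee_rot: [-1.336, -2.83, -0.003]
wrist_force: [-1.4, -0.7, -5.3]
opening: 59.3
```

Run:
```python
from h import *
plan((422.1,335.6,49,40),step=36)
```

```text
t 11.47 p [425.1 328.9 111.2] yaw 39.5 tilt 0.7 open 59.3 ztool [-0.0102  0.0069] F [-1.4 -0.7 -5.3]
 wp [422.1, 335.6, 49.0, 40.0] n 2 turn/row -0.27
    [[3.6, 1.0, 31.1], [3.6, 1.0, 31.1]]
```

Emit:
jog_arm --fingers '[-1,-1,-1,-1,-1]' --pt "5 1 18" --pt "2 0 18" --pt "0 0 12" --pt "0 0 2" --pt "0 0 0" --turn '[0,0,0,0,0]'

```text
time_s: 11.88
position: [420.1, 334.3, 59.4]
ee_rot: [-1.336, -2.829, 0.001]
wrist_force: [0.4, -0.7, -3.5]
opening: 59.1
```

Run:
```python
from h import *
plan((422.1,335.6,49,40),step=36)
```

```text
t 11.88 p [420.1 334.3  59.4] yaw 39.5 tilt 0.76 open 59.1 ztool [-0.0123  0.0049] F [ 0.4 -0.7 -3.5]
 wp [422.1, 335.6, 49.0, 40.0] n 1 turn/row -0.54
    [[-0.3, 2.4, 10.4]]
```

Emit:
jog_arm --fingers '[-1,-1,-1,-1]' --pt "0 2 5" --pt "0 0 4" --pt "0 0 1" --pt "0 0 0" --turn '[0,0,0,0]'

```text
time_s: 12.22
position: [424.3, 335.9, 51.4]
ee_rot: [-1.339, -2.83, -0.004]
wrist_force: [-0.5, -0.4, -3.3]
opening: 59.3
```

Run:
```python
from h import *
plan((422.1,335.6,48.5,40),step=36)
```

```text
t 12.22 p [424.3 335.9  51.4] yaw 39.3 tilt 0.65 open 59.3 ztool [-0.0087  0.0072] F [-0.5 -0.4 -3.3]
 wp [422.1, 335.6, 48.5, 40.0] n 1 turn/row -0.66
    [[1.1, -1.9, 2.9]]
```

Emit:
jog_arm --fingers '[-1,-1,-1,0.8,0.8]' --pt "0 0 2" --pt "0 0 1.5" --pt "0 0 0.5" --pt "0 0 0" --pt "0 0 0" --turn '[0,0,0,0,0]'

```text
time_s: 12.63
position: [426.6, 337.4, 49.9]
ee_rot: [-1.341, -2.832, -0.012]
wrist_force: [-0.4, -0.2, 0.6]
opening: 70.5
```

Emit:
jog_arm --fingers '[0.8,0.8,0.8,0.8,1]' --pt "0 0 0" --pt "0 0 -20" --pt "0 0 -35" --pt "0 0 -35" --pt "0 0 -15" --turn '[0,0,0,0,0]'

```text
time_s: 13.05
position: [425.2, 335.1, 155.9]
ee_rot: [-1.339, -2.829, -0.003]
wrist_force: [0.5, 0.7, 0.1]
opening: 83.9
```

Run:
```python
from h import *
plan((646.3,-110,155,10.7),step=36)
s=snap('scene','s2.png'); cv2.imwrite('pics/s2z.png',s['img'][150:320,200:520,::-1].repeat(2,0).repeat(2,1))
```

```text
t 13.05 p [425.2 335.1 155.9] yaw 39.3 tilt 0.67 open 83.9 ztool [-0.0097  0.0065] F [0.5 0.7 0.1]
 wp [646.3, -110.0, 155.0, 10.7] n 14 turn/row 2.05
    [[-34.6, -7.9, 0.1], [-34.9, -6.7, 0.1], [-35.1, -5.5, 0.1], [-35.3, -4.2, 0.1], [-35.4, -2.9, 0.1]]
    [[-35.5, -1.7, 0.1], [-35.5, -0.4, 0.1], [-35.5, 0.9, 0.1], [-35.4, 2.1, 0.1], [-35.3, 3.4, 0.1]]
    [[-35.2, 4.7, 0.1], [-35.0, 5.9, 0.1], [-34.8, 7.2, 0.1], [-34.5, 8.4, 0.1]]
```

View pics/s2z.png

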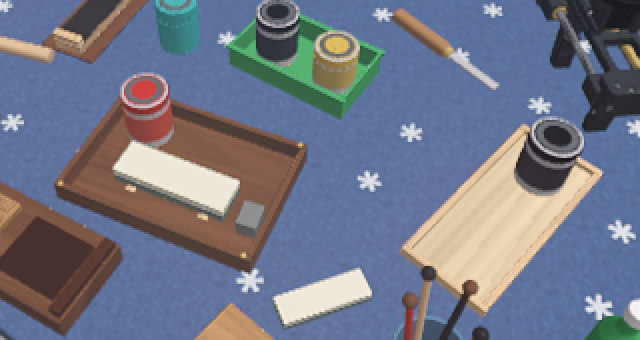

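Full black tin stands on the tray's near end. Now the red one.

Emit:
jog_arm --fingers '[1,1,1,1,1]' --pt "-30 -7 0" --pt "-35 -7 0" --pt "-35 -5 0" --pt "-35 -4 0" --pt "-35 -3 0" --turn '[2,2,2,2,2]'

```text
time_s: 13.52
position: [507.2, 185.5, 161.7]
ee_rot: [-1.577, -2.712, -0.029]
wrist_force: [0.2, 0.9, -1.4]
opening: 87.9
```

Emit:
jog_arm --fingers '[1,1,1,1,1]' --pt "-36 -2 0" --pt "-36 0 0" --pt "-36 1 0" --pt "-35 2 0" --pt "-35 3 0" --turn '[2,2,2,2,2]'

```text
time_s: 13.93
position: [590.7, 18.5, 158.8]
ee_rot: [-1.818, -2.557, -0.033]
wrist_force: [0.5, 0.4, 0.7]
opening: 88.2
```

Run:
```python
from h import *
plan((646.3,-110,150,10.7),step=36)
```

```text
t 13.93 p [590.7  18.5 158.8] yaw 19.2 tilt 1.21 open 88.2 ztool [0.0092 0.0191] F [0.5 0.4 0.7]
 wp [646.3, -110.0, 150.0, 10.7] n 4 turn/row 2.12
    [[-34.9, 2.6, 2.2], [-34.8, 3.9, 2.2], [-34.6, 5.1, 2.2], [-34.4, 6.4, 2.2]]
```

Emit:
jog_arm --fingers '[1,1,1,1,1]' --pt "-35 3 2" --pt "-35 4 2" --pt "-33 5 2" --pt "-20 5 2" --pt "0 0 0" --turn '[2.1,2.1,2.1,1.5,0]'

```text
time_s: 14.35
position: [646.5, -107.8, 147.4]
ee_rot: [-2.007, -2.416, -0.034]
wrist_force: [-0.1, 0.5, 0.7]
opening: 88.1
```

Run:
```python
from h import *
plan((646.3,-110,120,10.7),step=36)
```

```text
t 14.35 p [ 646.5 -107.8  147.4] yaw 10.6 tilt 1.23 open 88.1 ztool [0.0137 0.0165] F [-0.1  0.5  0.7]
 wp [646.3, -110.0, 120.0, 10.7] n 1 turn/row -0.14
    [[-2.1, -0.6, 27.4]]
```

Emit:
jog_arm --fingers '[1,1,1,1,1]' --pt "-2 -1 20" --pt "0 0 30" --pt "0 0 25" --pt "0 0 10" --pt "0 0 0" --turn '[0,0,0,0,0]'

```text
time_s: 14.77
position: [649.2, -109.3, 60.7]
ee_rot: [2.007, 2.412, 0.039]
wrist_force: [-0.3, 0.8, -0.2]
opening: 88.3
```

Run:
```python
from h import *
plan((646.3,-110,45,10.7),step=36)
s=snap('wrist','w3.png')
```

```text
t 14.77 p [ 649.2 -109.3   60.7] yaw 10.5 tilt 1.44 open 88.3 ztool [0.0187 0.0167] F [-0.3  0.8 -0.2]
 wp [646.3, -110.0, 45.0, 10.7] n 1 turn/row -0.25
    [[-0.1, -2.9, 15.7]]
```

View pics/w3.png

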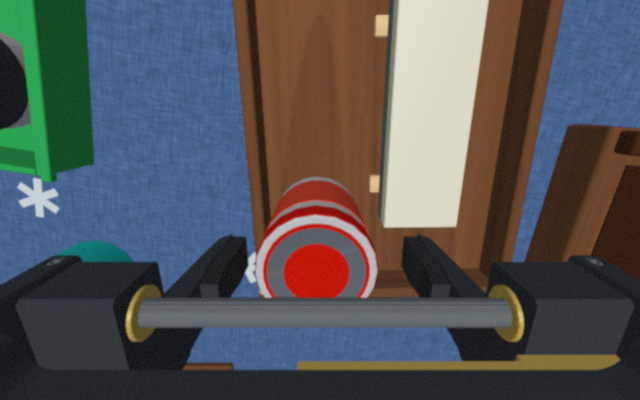

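Emit:
jog_arm --fingers '[1,1,1,1,1]' --pt "0 -3 6" --pt "0 0 6" --pt "0 0 2" --pt "0 0 0" --pt "0 0 0" --turn '[0,0,0,0,0]'

```text
time_s: 15.23
position: [649.5, -108.5, 51.6]
ee_rot: [2.0, 2.409, 0.045]
wrist_force: [-0.5, -0.2, -0.9]
opening: 88.1
```

Run:
```python
from h import *
plan((646.3,-110,45,10.7),step=36)
```

```text
t 15.23 p [ 649.5 -108.5   51.6] yaw 10.6 tilt 1.74 open 88.1 ztool [0.0262 0.0155] F [-0.5 -0.2 -0.9]
 wp [646.3, -110.0, 45.0, 10.7] n 1 turn/row -0.1
    [[-0.9, -3.4, 6.6]]
```

Emit:
jog_arm --fingers '[1,1,1]' --pt "-1 -4 4" --pt "0 0 2" --pt "0 0 0" --turn '[0,0,0]'

```text
time_s: 15.48
position: [647.2, -110.5, 47.3]
ee_rot: [1.997, 2.406, 0.048]
wrist_force: [-0.9, 0.0, 0.3]
opening: 88.3
```

Run:
```python
from h import *
plan((646.3,-110,45,10.7),step=36)
```

```text
t 15.48 p [ 647.2 -110.5   47.3] yaw 10.6 tilt 1.92 open 88.3 ztool [0.0301 0.0145] F [-0.9  0.   0.3]
 wp [646.3, -110.0, 45.0, 10.7] n 1 turn/row -0.09
    [[0.7, -0.8, 2.3]]
```

Emit:
jog_arm --fingers '[-1,-1,-1,-1,-1]' --pt "0 0 0" --pt "0 0 0" --pt "0 0 0" --pt "0 0 0" --pt "0 0 0" --turn '[0,0,0,0,0]' --newtons 35

```text
time_s: 15.9
position: [646.8, -110.9, 47.4]
ee_rot: [1.998, 2.407, 0.047]
wrist_force: [-0.3, -0.7, -0.6]
opening: 59.3
```

Run:
```python
from h import *
plan((646.3,-110,45,10.7),step=36)
```

```text
t 15.9 p [ 646.8 -110.9   47.4] yaw 10.6 tilt 1.88 open 59.3 ztool [0.0294 0.0145] F [-0.3 -0.7 -0.6]
 wp [646.3, -110.0, 45.0, 10.7] n 1 turn/row -0.11
    [[1.0, -0.3, 2.4]]
```

Emit:
jog_arm --fingers '[-1,-1,-1,-1,-1]' --pt "0 0 -10" --pt "0 0 -25" --pt "0 0 -35" --pt "0 0 -30" --pt "0 0 -10" --turn '[0,0,0,0,0]'

```text
time_s: 16.32
position: [636.8, -110.9, 153.1]
ee_rot: [-2.004, -2.414, -0.033]
wrist_force: [1.4, -0.2, -3.7]
opening: 59.1
```

Run:
```python
from h import *
plan((575.9,309.6,155,40),step=36)
```

```text
t 16.32 p [ 636.8 -110.9  153.1] yaw 10.6 tilt 1.24 open 59.1 ztool [0.0109 0.0187] F [ 1.4 -0.2 -3.7]
 wp [575.9, 309.6, 155.0, 40.0] n 12 turn/row -2.45
    [[35.4, 1.5, -0.2], [35.3, 3.0, -0.2], [35.1, 4.5, -0.2], [34.9, 6.0, -0.2], [34.6, 7.5, -0.2]]
    [[34.3, 8.9, -0.2], [33.9, 10.4, -0.2], [33.4, 11.8, -0.2], [32.8, 13.2, -0.2], [32.2, 14.6, -0.2]]
    [[31.6, 16.0, -0.2], [30.9, 17.3, -0.2]]
```

Emit:
jog_arm --fingers '[-1,-1,-1,-1,-1]' --pt "25 1 -2" --pt "35 3 -2" --pt "35 4 -1" --pt "35 6 -1" --pt "35 7 -1" --turn '[-2.4,-2.4,-2.4,-2.4,-2.4]'

```text
time_s: 16.73
position: [614.7, 50.2, 166.2]
ee_rot: [1.742, 2.603, 0.036]
wrist_force: [-0.3, -0.2, -3.5]
opening: 59.1
```

Emit:
jog_arm --fingers '[-1,-1,-1,-1,-1]' --pt "34 9 0" --pt "34 10 0" --pt "33 12 0" --pt "33 13 0" --pt "30 14 0" --turn '[-2.4,-2.4,-2.4,-2.4,-2.4]'

```text
time_s: 17.15
position: [585.3, 230.5, 164.5]
ee_rot: [1.448, 2.779, 0.03]
wrist_force: [0.2, -0.3, -3.5]
opening: 58.9
```

Run:
```python
from h import *
plan((575.9,309.6,150,40),step=36)
```

```text
t 17.15 p [585.3 230.5 164.5] yaw 35.0 tilt 1.18 open 58.9 ztool [0.0159 0.0131] F [ 0.2 -0.3 -3.5]
 wp [575.9, 309.6, 150.0, 40.0] n 3 turn/row -1.68
    [[23.4, 12.5, 4.8], [23.0, 13.2, 4.8], [22.6, 13.9, 4.8]]
```

Emit:
jog_arm --fingers '[-1,-1,-1,-1,-1]' --pt "23 12 5" --pt "22 13 8" --pt "10 7 20" --pt "0 0 20" --pt "0 0 0" --turn '[-1.7,-1.7,-0.5,0,0]'

```text
time_s: 17.57
position: [574.7, 306.9, 108.5]
ee_rot: [1.332, 2.838, 0.033]
wrist_force: [-0.8, -0.4, -3.5]
opening: 59.2
```

Run:
```python
from h import *
plan((575.9,309.6,49,40),step=36)
```

```text
t 17.57 p [574.7 306.9 108.5] yaw 39.7 tilt 1.27 open 59.2 ztool [0.0149 0.0164] F [-0.8 -0.4 -3.5]
 wp [575.9, 309.6, 49.0, 40.0] n 2 turn/row -0.14
    [[0.6, 1.3, 29.7], [0.6, 1.3, 29.7]]
```

Emit:
jog_arm --fingers '[-1,-1,-1,-1,-1]' --pt "1 0 18" --pt "0 0 18" --pt "0 0 12" --pt "0 0 2" --pt "0 0 0" --turn '[0,0,0,0,0]'

```text
time_s: 17.98
position: [573.3, 307.6, 55.9]
ee_rot: [1.333, 2.84, 0.028]
wrist_force: [-0.2, 0.4, -2.7]
opening: 59.3
```

Run:
```python
from h import *
plan((575.9,309.6,49,40),step=36)
```

```text
t 17.98 p [573.3 307.6  55.9] yaw 39.7 tilt 1.05 open 59.3 ztool [0.0113 0.0145] F [-0.2  0.4 -2.7]
 wp [575.9, 309.6, 49.0, 40.0] n 1 turn/row -0.29
    [[-0.1, 3.2, 6.9]]
```

Emit:
jog_arm --fingers '[-1,-1,-1,-1]' --pt "0 1 4" --pt "0 0 2" --pt "0 0 0" --pt "0 0 0" --turn '[0,0,0,0]'

```text
time_s: 18.32
position: [576.4, 308.0, 52.5]
ee_rot: [1.334, 2.837, 0.033]
wrist_force: [0.0, 0.1, -3.4]
opening: 59.1
```

Run:
```python
from h import *
plan((575.9,309.6,48.5,40),step=36)
```

```text
t 18.32 p [576.4 308.   52.5] yaw 39.6 tilt 1.24 open 59.1 ztool [0.0147 0.016 ] F [ 0.   0.1 -3.4]
 wp [575.9, 309.6, 48.5, 40.0] n 1 turn/row -0.39
    [[1.5, 0.6, 4.0]]
```

Emit:
jog_arm --fingers '[-1,-1,-1,-1]' --pt "0 0 3" --pt "0 0 2" --pt "0 0 1" --pt "0 0 0" --turn '[0,0,0,0]'

```text
time_s: 18.65
position: [578.4, 308.8, 48.7]
ee_rot: [1.333, 2.834, 0.038]
wrist_force: [-0.6, -0.6, -3.5]
opening: 59.0
```

Emit:
jog_arm --fingers '[0.8,0.8,0.8]' --pt "0 0 0" --pt "0 0 0" --pt "0 0 0" --turn '[0,0,0]'

```text
time_s: 18.9
position: [579.8, 309.6, 50.5]
ee_rot: [1.333, 2.832, 0.042]
wrist_force: [0.0, 0.3, 0.6]
opening: 77.2
```

Emit:
jog_arm --fingers '[0.8,0.8,0.8,1,1]' --pt "0 0 -15" --pt "0 0 -30" --pt "0 0 -35" --pt "0 0 -15" --pt "0 0 0" --turn '[0,0,0,0,0]'

```text
time_s: 19.32
position: [577.4, 307.9, 148.8]
ee_rot: [1.333, 2.833, 0.04]
wrist_force: [-0.3, -0.1, 0.6]
opening: 87.2
```

Run:
```python
from h import *
plan((698,-22.3,155,10.7),step=36)
s=snap('top','t4.png'); cv2.imwrite('pics/t4z.png',s['img'][120:310,150:400,::-1].repeat(3,0).repeat(3,1))
```

```text
t 19.32 p [577.4 307.9 148.8] yaw 39.6 tilt 1.6 open 87.2 ztool [0.0204 0.019 ] F [-0.3 -0.1  0.6]
 wp [698.0, -22.3, 155.0, 10.7] n 10 turn/row 2.89
    [[-33.1, -11.8, -0.6], [-33.7, -10.1, -0.6], [-34.1, -8.4, -0.6], [-34.5, -6.6, -0.6], [-34.8, -4.9, -0.6]]
    [[-35.0, -3.1, -0.6], [-35.1, -1.3, -0.6], [-35.1, 0.4, -0.6], [-35.1, 2.2, -0.6], [-34.9, 4.0, -0.6]]
```

View pics/t4z.png

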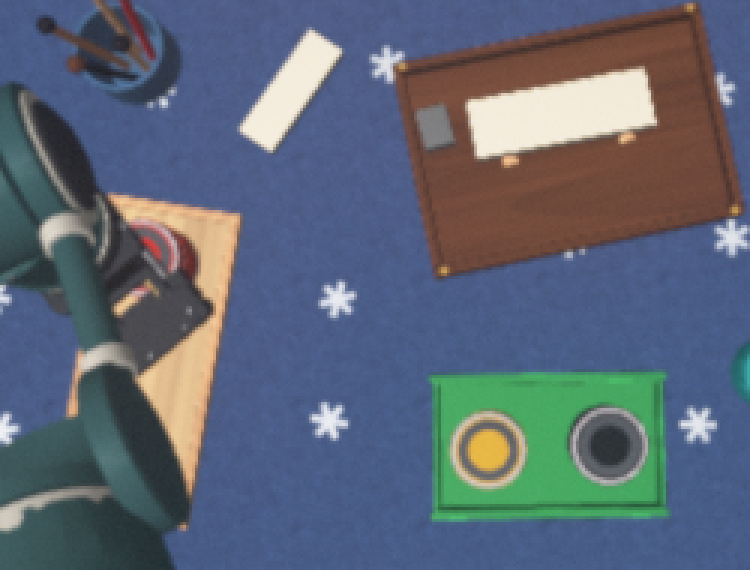

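Emit:
jog_arm --fingers '[1,0.6,0.6,0.6,0.6]' --pt "-28 -11 0" --pt "-34 -10 -1" --pt "-34 -8 -1" --pt "-34 -7 -1" --pt "-35 -5 -1" --turn '[2.9,2.9,2.9,2.9,2.9]'

```text
time_s: 19.78
position: [632.4, 149.8, 145.1]
ee_rot: [1.682, 2.65, 0.043]
wrist_force: [0.9, 0.1, 0.9]
opening: 70.8
```

Emit:
jog_arm --fingers '[0.6,0.6,0.6,0.6,0.6]' --pt "-35 -3 0" --pt "-35 -1 0" --pt "-30 0 0" --pt "-18 2 0" --pt "0 0 0" --turn '[2.9,2.9,2.9,2,0]'

```text
time_s: 20.2
position: [672.9, 26.5, 134.0]
ee_rot: [-1.941, -2.464, -0.032]
wrist_force: [-0.7, -0.7, 0.2]
opening: 70.3
```

Run:
```python
from h import *
plan((698,-22.3,120,10.7),step=36)
```

```text
t 20.2 p [672.9  26.5 134. ] yaw 13.5 tilt 1.2 open 70.3 ztool [0.0086 0.0192] F [-0.7 -0.7  0.2]
 wp [698.0, -22.3, 120.0, 10.7] n 2 turn/row 1.42
    [[-26.7, 6.5, 7.0], [-26.5, 7.1, 7.0]]
```

Emit:
jog_arm --fingers '[0.6,0.6,0.6,0.6,0.6]' --pt "-24 6 0" --pt "-22 7 5" --pt "-4 5 5" --pt "0 0 0" --pt "0 0 0" --turn '[1.4,1.4,0,0,0]'

```text
time_s: 20.62
position: [698.1, -17.5, 114.9]
ee_rot: [-1.994, -2.407, -0.025]
wrist_force: [0.1, -1.0, 0.5]
opening: 70.4
```

Run:
```python
from h import *
plan((698,-22.3,60,10.7),step=36)
st,p,M=cur()
s=snap('wrist','w5.png'); T=s['tool_from_camera']
hsv=cv2.cvtColor(s['img'],cv2.COLOR_RGB2HSV); m=((hsv[...,2]>190)&(hsv[...,1]<60)&(hsv[...,0]<45)).astype(np.uint8)
c,_=cv2.findContours(m,cv2.RETR_EXTERNAL,cv2.CHAIN_APPROX_NONE)
for k in sorted(c,key=cv2.contourArea)[-3:]:
    b=cv2.boxPoints(cv2.minAreaRect(k)); w=[]
    for u,v in b:
        d=M@T[:3,:3]@np.array([(u-s['cx'])/s['fx'],(v-s['cy'])/s['fy'],1]); o=p+M@T[:3,3]; w.append((o+d*(35-o[2])/d[2])[:2])
    print(cv2.contourArea(k),np.round(b).tolist(),np.round(w,1).tolist(),np.round(np.mean(w,0),1))
```

```text
t 20.62 p [698.1 -17.5 114.9] yaw 10.7 tilt 1.28 open 70.4 ztool [-0.0022  0.0223] F [ 0.1 -1.   0.5]
 wp [698.0, -22.3, 60.0, 10.7] n 2 turn/row 0.0
    [[-2.3, -0.5, 27.4], [-2.3, -0.5, 27.4]]
0.0 [[401.0, 40.0], [401.0, 40.0], [400.0, 40.0], [400.0, 40.0]] [[728.4, 114.0], [728.4, 114.0], [727.7, 113.9], [727.7, 113.9]] [728. 114.]
0.0 [[398.0, 40.0], [398.0, 40.0], [398.0, 40.0], [398.0, 40.0]] [[726.3, 113.6], [726.3, 113.6], [726.3, 113.6], [726.3, 113.6]] [726.3 113.6]
9596.0 [[292.0, 118.0], [353.0, 118.0], [353.0, 288.0], [292.0, 288.0]] [[660.5, 46.8], [706.3, 55.4], [738.2, -90.7], [683.6, -100.9]] [697.1 -22.4]
```

View pics/w5.png

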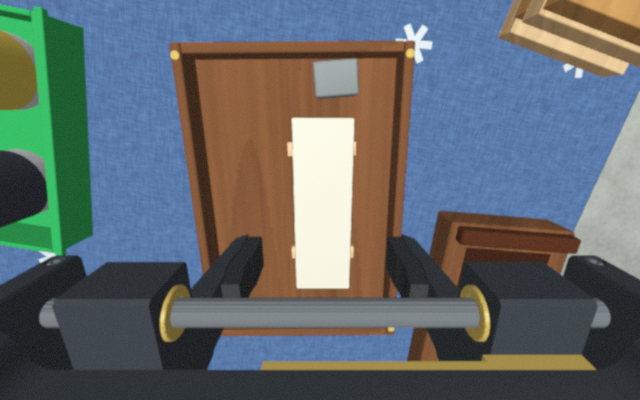

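Emit:
jog_arm --fingers '[0.6,0.6,0.6,0.6,0.6]' --pt "-4 -1 18" --pt "-1 0 25" --pt "0 0 15" --pt "0 0 5" --pt "0 0 0" --turn '[0,0,0,0,0]'

```text
time_s: 21.08
position: [696.5, -12.9, 51.7]
ee_rot: [-1.982, -2.416, -0.028]
wrist_force: [-0.2, -0.6, -0.0]
opening: 70.2
```

Run:
```python
from h import *
plan((697.5,-22.3,10.5,10.7),step=36)
```

```text
t 21.08 p [696.5 -12.9  51.7] yaw 11.3 tilt 1.39 open 70.2 ztool [-0.0008  0.0242] F [-0.2 -0.6 -0. ]
 wp [697.5, -22.3, 10.5, 10.7] n 2 turn/row 0.28
    [[-4.7, -0.5, 20.6], [-4.7, -0.4, 20.6]]
```

Emit:
jog_arm --fingers '[0.6,0.6,0.6]' --pt "-5 0 0" --pt "-3 0 0" --pt "0 0 0" --turn '[0.5,0,0]'

```text
time_s: 21.33
position: [698.3, -18.8, 53.4]
ee_rot: [-1.99, -2.411, -0.029]
wrist_force: [0.3, 0.2, 0.8]
opening: 70.6
```

Run:
```python
from h import *
plan((697.5,-22.3,10.5,10.7),step=36)
```

```text
t 21.33 p [698.3 -18.8  53.4] yaw 10.9 tilt 1.4 open 70.6 ztool [0.0001 0.0244] F [0.3 0.2 0.8]
 wp [697.5, -22.3, 10.5, 10.7] n 2 turn/row 0.11
    [[-1.7, -0.7, 21.4], [-1.7, -0.7, 21.4]]
```

Emit:
jog_arm --fingers '[0.6,0.6,0.6,0.6,0.6]' --pt "-3 0 12" --pt "-2 0 12" --pt "-1 0 6" --pt "0 0 2" --pt "0 0 0" --turn '[0.2,0,0,0,0]'

```text
time_s: 21.75
position: [702.2, -25.4, 21.5]
ee_rot: [-1.999, -2.41, -0.035]
wrist_force: [-0.0, -0.2, 0.8]
opening: 70.3
```

Run:
```python
from h import *
plan((697.5,-22.3,10.5,10.7),step=36)
```

```text
t 21.75 p [702.2 -25.4  21.5] yaw 10.6 tilt 1.42 open 70.3 ztool [0.0062 0.024 ] F [-0.  -0.2  0.8]
 wp [697.5, -22.3, 10.5, 10.7] n 1 turn/row -0.07
    [[3.9, -4.0, 11.0]]
```

Emit:
jog_arm --fingers '[0.6,0.6,0.6,0.6]' --pt "3 -4 4" --pt "0 0 4" --pt "0 0 1" --pt "0 0 0" --turn '[0,0,0,0]'

```text
time_s: 22.08
position: [696.5, -22.8, 10.6]
ee_rot: [-1.998, -2.408, -0.033]
wrist_force: [0.1, -0.8, -0.1]
opening: 70.5
```

Run:
```python
from h import *
plan((697.5,-22.3,10.5,10.7),step=36)
```

```text
t 22.08 p [696.5 -22.8  10.6] yaw 10.6 tilt 1.41 open 70.5 ztool [0.0044 0.0242] F [ 0.1 -0.8 -0.1]
 wp [697.5, -22.3, 10.5, 10.7] n 1 turn/row -0.09
    [[0.3, 1.1, 0.1]]
```

Emit:
jog_arm --fingers '[-1,-1,-1,-1,-1]' --pt "0 0 0" --pt "0 0 0" --pt "0 0 0" --pt "0 0 0" --pt "0 0 0" --turn '[0,0,0,0,0]' --newtons 40

```text
time_s: 22.5
position: [697.1, -22.6, 11.2]
ee_rot: [-1.999, -2.409, -0.035]
wrist_force: [0.6, -0.3, -1.4]
opening: 47.4
```

Run:
```python
from h import *
plan((697.5,-22.3,10.5,10.7),step=36)
```

```text
t 22.5 p [697.1 -22.6  11.2] yaw 10.6 tilt 1.42 open 47.4 ztool [0.0056 0.0241] F [ 0.6 -0.3 -1.4]
 wp [697.5, -22.3, 10.5, 10.7] n 1 turn/row -0.07
    [[0.2, 0.5, 0.7]]
```

Emit:
jog_arm --fingers '[-1,-1,-1,-1,-1]' --pt "0 0 -10" --pt "0 0 -25" --pt "0 0 -35" --pt "0 0 -35" --pt "0 0 -15" --turn '[0,0,0,0,0]'

```text
time_s: 22.92
position: [687.8, -25.0, 125.5]
ee_rot: [-1.987, -2.395, -0.013]
wrist_force: [2.0, -0.5, -2.8]
opening: 47.7
```

Run:
```python
from h import *
plan((503.4,-323.3,140,-80.9),step=36,tstep=6.3)
```

```text
t 22.92 p [687.8 -25.  125.5] yaw 10.7 tilt 1.78 open 47.7 ztool [-0.0174  0.0257] F [ 2.  -0.5 -2.8]
 wp [503.4, -323.3, 140.0, -80.9] n 15 turn/row 6.1
    [[-17.3, -15.8, -1.0], [-18.9, -13.8, -1.0], [-20.2, -11.8, -1.0], [-21.4, -9.5, -1.0], [-22.2, -7.2, -1.0]]
    [[-22.9, -4.8, -1.0], [-23.3, -2.3, -1.0], [-23.4, 0.1, -1.0], [-23.2, 2.6, -1.0], [-22.8, 5.1, -1.0]]
    [[-22.2, 7.5, -1.0], [-21.2, 9.8, -1.0], [-20.1, 12.0, -1.0], [-18.7, 14.1, -1.0], [-17.1, 16.0, -1.0]]
```

Emit:
jog_arm --fingers '[-1,-1,-1,-1,-1]' --pt "-17 -16 -3" --pt "-19 -14 -3" --pt "-20 -12 -3" --pt "-21 -9.5 -2" --pt "-22 -7 -2" --turn '[5,6,6,6,6]'

```text
time_s: 23.33
position: [630.2, -123.4, 146.6]
ee_rot: [-2.54, -1.807, -0.016]
wrist_force: [-0.6, -1.0, -3.5]
opening: 47.6
```

Emit:
jog_arm --fingers '[-1,-1,-1,-1,-1]' --pt "-23 -5 -2" --pt "-23 -2 -2" --pt "-23 0 -2" --pt "-23 3 -2" --pt "-23 5 -2" --turn '[6,6,6,6,6]'

```text
time_s: 23.75
position: [564.0, -226.5, 155.8]
ee_rot: [-2.932, -1.049, -0.001]
wrist_force: [0.2, -1.2, -3.0]
opening: 47.6
```

Run:
```python
from h import *
plan((503.4,-323.3,130,-80.9),step=36,tstep=6.3)
```

```text
t 23.75 p [ 564.  -226.5  155.8] yaw -50.6 tilt 1.61 open 47.6 ztool [-0.0086  0.0268] F [ 0.2 -1.2 -3. ]
 wp [503.4, -323.3, 130.0, -80.9] n 5 turn/row 6.05
    [[-21.6, 7.3, 5.2], [-20.8, 9.5, 5.2], [-19.6, 11.7, 5.2], [-18.3, 13.7, 5.2], [-16.8, 15.5, 5.2]]
```

Emit:
jog_arm --fingers '[-1,-1,-1,-1,-1]' --pt "-22 7 5" --pt "-21 9.5 5" --pt "-20 12 5" --pt "-16 12 5" --pt "0 0 0" --turn '[6,6,6,6,0]'

```text
time_s: 24.17
position: [508.8, -307.4, 135.6]
ee_rot: [-3.093, -0.372, 0.011]
wrist_force: [-0.8, 0.0, -3.4]
opening: 47.7
```

Run:
```python
from h import *
plan((503.4,-323.3,70,-80.9),step=36,tstep=6.3)
```

```text
t 24.17 p [ 508.8 -307.4  135.6] yaw -76.3 tilt 1.56 open 47.7 ztool [-0.0101  0.0254] F [-0.8  0.  -3.4]
 wp [503.4, -323.3, 70.0, -80.9] n 2 turn/row 2.31
    [[-4.5, 7.1, 32.8], [-4.2, 7.3, 32.8]]
```

Emit:
jog_arm --fingers '[-1,-1,-1,-1,-1]' --pt "-5 8 10" --pt "-4 6 20" --pt "0 0 20" --pt "0 0 8" --pt "0 0 0" --turn '[3,1.5,0,0,0]'

```text
time_s: 24.58
position: [501.9, -322.3, 78.3]
ee_rot: [-3.106, -0.248, 0.009]
wrist_force: [0.3, 0.3, -4.5]
opening: 47.3
```

Run:
```python
from h import *
plan((503.4,-323.3,60,-80.9),step=36,tstep=6.3)
s=snap('wrist','w6.png')
s=snap('scene','s6.png'); cv2.imwrite('pics/s6z.png',s['img'][90:230,180:380,::-1].repeat(4,0).repeat(4,1))
```

```text
t 24.58 p [ 501.9 -322.3   78.3] yaw -80.9 tilt 1.53 open 47.3 ztool [-0.0077  0.0256] F [ 0.3  0.3 -4.5]
 wp [503.4, -323.3, 60.0, -80.9] n 1 turn/row 0.01
    [[1.4, 1.2, 18.3]]
```

View pics/w6.png

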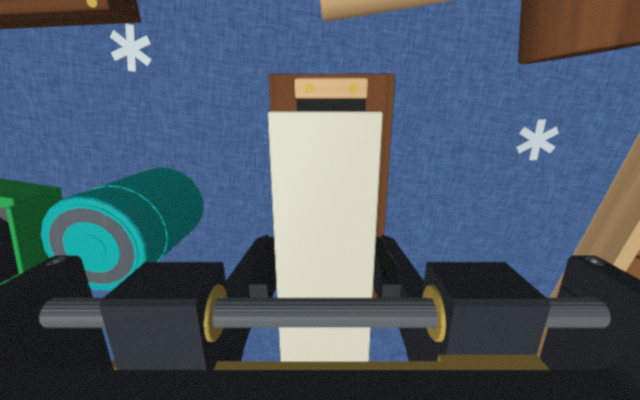

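View pics/s6z.png

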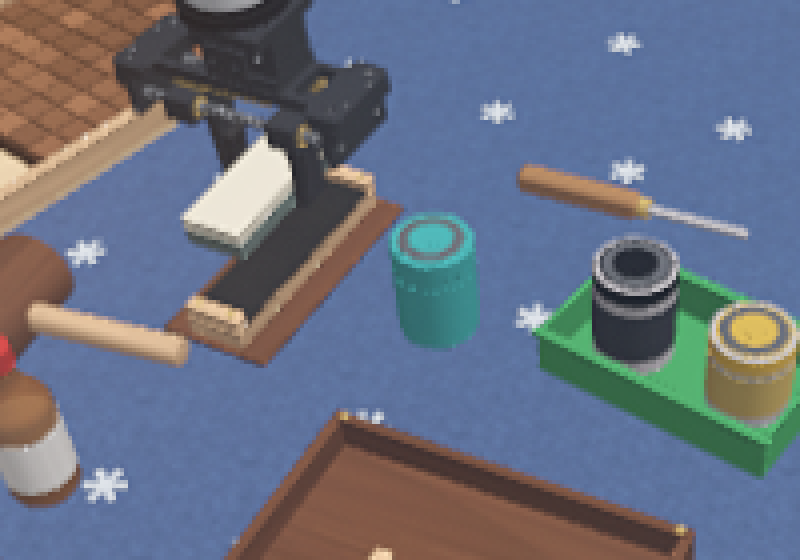

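Run:
```python
from h import *
st,p,M=cur()
s=optics.snapshot('wrist'); T=s['tool_from_camera']
def wray(u,v,z):
    d=M@T[:3,:3]@np.array([(u-s['cx'])/s['fx'],(v-s['cy'])/s['fy'],1]); o=p+M@T[:3,3]; return (o+d*(z-o[2])/d[2])[:2]
a=np.radians(9.1); X=np.array([np.cos(a),np.sin(a)]); Y=np.array([-X[1],X[0]]); c=np.array([503.4,-323.3])
for n,(u,v,z) in dict(stopTL=(295,79,32),stopTR=(367,79,32),stopBL=(296,97,32),stopBR=(367,97,32),padL=(299,104,24),padR=(365,104,24),footL=(271,74,5),footR=(394,74,5),stL=(270,113,102),stR=(382,113,102)).items():
    q=wray(u,v,z)-c; print(n,np.round([q@X,q@Y],1))
plan()
```

```text
stopTL [93.5 19.1]
stopTR [ 93.5 -25.8]
stopBL [82.9 18.8]
stopBR [ 82.9 -26.3]
padL [78.7 17.9]
padR [ 78.7 -26.1]
footL [99.  39.4]
footR [ 98.8 -47.7]
stL [75.  21.5]
stR [ 75.  -24.6]
t 24.73 p [ 503.6 -323.3   80.8] yaw -80.9 tilt 1.35 open 47.6 ztool [-0.0044  0.0231] F [ 1.  -0.1 -3.5]
```

Emit:
jog_arm --fingers '[-1,-1,-1,-1,-1]' --pt "0 1 15" --pt "0 0 15" --pt "0 0 8" --pt "0 0 2" --pt "0 0 0" --turn '[0,0,0,0,0]'

```text
time_s: 25.15
position: [509.9, -325.3, 47.6]
ee_rot: [-3.116, -0.255, -0.012]
wrist_force: [-0.1, 0.1, -3.8]
opening: 47.6
```

Run:
```python
from h import *
plan((503.7,-325.1,26,-80.9),step=36,tstep=6.3)
```

```text
t 25.15 p [ 509.9 -325.3   47.6] yaw -80.6 tilt 0.98 open 47.6 ztool [0.0065 0.0158] F [-0.1  0.1 -3.8]
 wp [503.7, -325.1, 26.0, -80.9] n 1 turn/row 0.26
    [[-6.1, -1.2, 21.6]]
```

Emit:
jog_arm --fingers '[-1,-1,-1,-1]' --pt "-6 -1 5" --pt "0 0 5" --pt "0 0 0" --pt "0 0 0" --turn '[0.3,0,0,0]'

```text
time_s: 25.48
position: [505.0, -326.1, 39.6]
ee_rot: [-3.119, -0.247, -0.017]
wrist_force: [0.7, -0.1, -2.6]
opening: 47.7
```

Run:
```python
from h import *
plan((503.7,-325.1,26,-80.9),step=36,tstep=6.3)
```

```text
t 25.48 p [ 505.  -326.1   39.6] yaw -80.9 tilt 0.95 open 47.7 ztool [0.0099 0.0133] F [ 0.7 -0.1 -2.6]
 wp [503.7, -325.1, 26.0, -80.9] n 1 turn/row -0.03
    [[-1.2, -1.2, 13.6]]
```

Emit:
jog_arm --fingers '[-1,-1,-1,-1]' --pt "-3 -1 5" --pt "-1 0 5" --pt "0 0 1" --pt "0 0 0" --turn '[0,0,0,0]'

```text
time_s: 25.82
position: [500.9, -326.0, 28.3]
ee_rot: [-3.12, -0.247, -0.019]
wrist_force: [1.2, -0.4, -3.5]
opening: 47.3
```

Run:
```python
from h import *
plan((503.7,-325.1,26,-80.9),step=36,tstep=6.3)
```

```text
t 25.82 p [ 500.9 -326.    28.3] yaw -80.9 tilt 0.96 open 47.3 ztool [0.011  0.0126] F [ 1.2 -0.4 -3.5]
 wp [503.7, -325.1, 26.0, -80.9] n 1 turn/row -0.05
    [[2.9, -0.4, 2.3]]
```

Emit:
jog_arm --fingers '[-1,-1,-1,-1]' --pt "2 0 2" --pt "0 0 1.5" --pt "0 0 0.5" --pt "0 0 0" --turn '[0,0,0,0]'

```text
time_s: 26.15
position: [503.3, -325.8, 24.8]
ee_rot: [-3.12, -0.247, -0.019]
wrist_force: [-0.4, 1.1, -1.1]
opening: 47.6
```

Run:
```python
from h import *
plan((503.7,-325.1,24.5,-80.9),step=36,tstep=6.3)
s=snap('scene','s7.png'); cv2.imwrite('pics/s7z.png',s['img'][90:230,180:380,::-1].repeat(4,0).repeat(4,1))
```

```text
t 26.15 p [ 503.3 -325.8   24.8] yaw -80.9 tilt 0.96 open 47.6 ztool [0.011  0.0125] F [-0.4  1.1 -1.1]
 wp [503.7, -325.1, 24.5, -80.9] n 1 turn/row -0.05
    [[0.5, -0.6, 0.3]]
```

View pics/s7z.png

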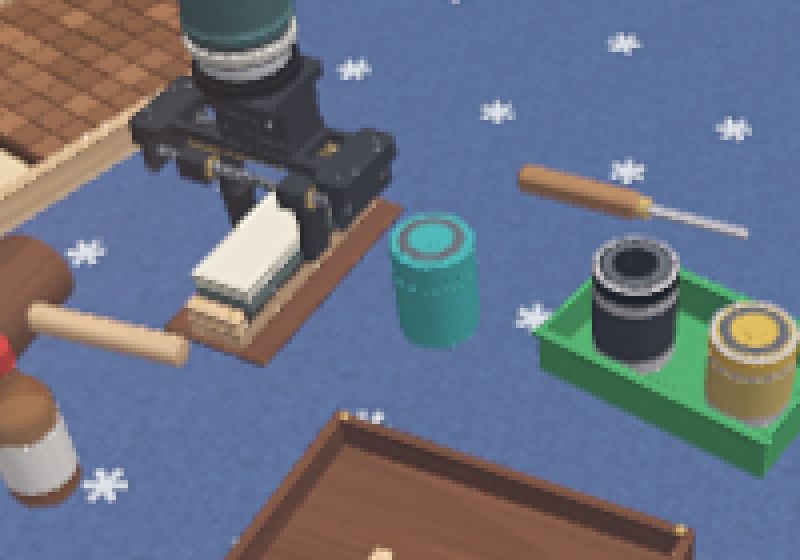

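Emit:
jog_arm --fingers '[-1,0.4,0.4,0.4,0.4]' --pt "0 0 0.5" --pt "0 0 0" --pt "0 0 0" --pt "0 0 0" --pt "0 0 -5" --turn '[0,0,0,0,0]'

```text
time_s: 26.62
position: [505.0, -326.9, 30.5]
ee_rot: [-3.123, -0.247, -0.024]
wrist_force: [0.4, -0.1, -0.9]
opening: 61.6
```

Emit:
jog_arm --fingers '[0.4,0.4,0.4,1,1]' --pt "0 0 -20" --pt "0 0 -35" --pt "0 0 -35" --pt "0 0 -35" --pt "0 0 -10" --turn '[0,0,0,0,0]'

```text
time_s: 27.03
position: [501.1, -326.9, 168.4]
ee_rot: [-3.118, -0.247, -0.015]
wrist_force: [1.4, -0.7, 1.7]
opening: 72.7
```

Run:
```python
from h import *
s=snap('scene','s8.png'); cv2.imwrite('pics/s8z.png',s['img'][90:230,180:380,::-1].repeat(4,0).repeat(4,1))
plan((576,309,165,40),step=36)
```

```text
t 27.08 p [ 501.5 -327.2  168.8] yaw -81.0 tilt 0.96 open 77.0 ztool [0.0096 0.0138] F [ 0.1 -0.4  1.2]
 wp [576.0, 309.0, 165.0, 40.0] n 19 turn/row -6.37
    [[9.1, -32.4, 0.2], [12.7, -31.2, 0.2], [16.1, -29.6, 0.2], [19.3, -27.7, 0.2], [22.2, -25.4, 0.2]]
    [[24.9, -22.8, 0.2], [27.2, -19.9, 0.2], [29.3, -16.7, 0.2], [31.0, -13.4, 0.2], [32.2, -9.8, 0.2]]
    [[33.1, -6.2, 0.2], [33.6, -2.5, 0.2], [33.7, 1.2, 0.2], [33.3, 5.0, 0.2], [32.6, 8.6, 0.2]]
    [[31.4, 12.2, 0.2], [29.9, 15.6, 0.2], [28.0, 18.8, 0.2], [25.7, 21.8, 0.2]]
```

View pics/s8z.png

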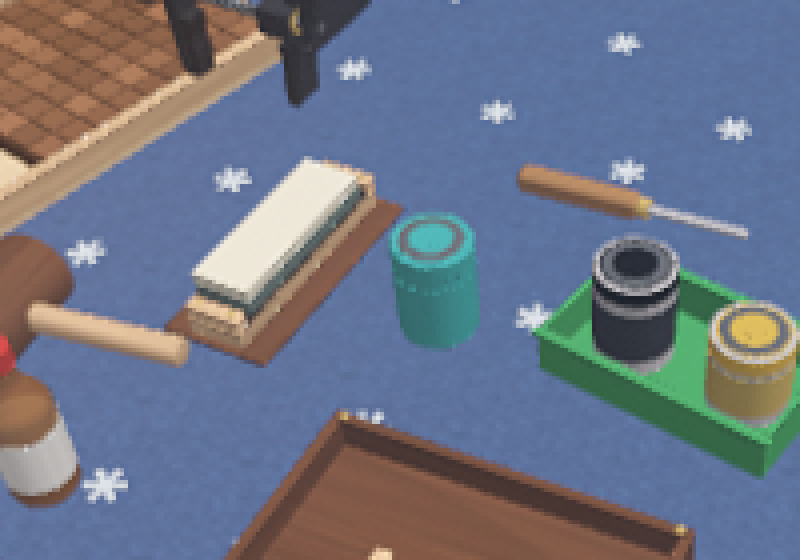

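Emit:
jog_arm --fingers '[1,1,1,1,1]' --pt "9 -30 0" --pt "13 -31 0" --pt "16 -30 0" --pt "19 -28 0" --pt "22 -25 0" --turn '[-6.3,-6.3,-6.3,-6.3,-6.3]'

```text
time_s: 27.5
position: [521.1, -164.2, 169.6]
ee_rot: [-2.937, -1.105, -0.024]
wrist_force: [-0.3, 0.5, -0.7]
opening: 88.2
```

Emit:
jog_arm --fingers '[1,1,1,1,1]' --pt "25 -23 0" --pt "27 -20 0" --pt "29 -17 0" --pt "31 -13 0" --pt "32 -10 0" --turn '[-6.3,-6.3,-6.3,-6.3,-6.3]'

```text
time_s: 27.92
position: [533.2, 11.8, 163.8]
ee_rot: [-2.501, -1.893, -0.016]
wrist_force: [0.7, -0.3, 0.1]
opening: 88.3
```

Run:
```python
from h import *
plan((577,309,165,40),step=36)
s=snap('top','t9.png'); im=s['img']; hsv=cv2.cvtColor(im,cv2.COLOR_RGB2HSV).astype(int); H,S,V=hsv[...,0],hsv[...,1],hsv[...,2]
def cc(m,roi):
    x0,y0,x1,y1=roi; q=np.zeros(m.shape,np.uint8); q[y0:y1,x0:x1]=m[y0:y1,x0:x1]
    n,l,st,c=cv2.connectedComponentsWithStats(q)
    return [(c[i],st[i,4]) for i in range(1,n) if st[i,4]>20]
for n,m,r in [('red',((H<8)|(H>174))&(S>150)&(V>150),(160,170,240,300)),('blk',V<65,(160,170,240,300)),('emp',V<65,(335,250,375,285))]:
    for c,a in cc(m,r): print(n,a,np.round(c,1),np.round(ray(s,*c,85 if n=='emp' else 86)[:2],1))
cr=(V>195)&(S<60)&(H<45)
for c,a in cc(cr,(430,190,490,285)): print('stone',a,np.round(ray(s,*c,48)[:2],1))
x=np.zeros(cr.shape,np.uint8); x[190:285,430:490]=cr[190:285,430:490]
k=max(cv2.findContours(x,0,1)[0],key=cv2.contourArea); b=cv2.boxPoints(cv2.minAreaRect(k)); w=np.array([ray(s,*q,48)[:2] for q in b]); print(np.round(w,1).tolist(),np.round(w.mean(0),1))
```

```text
t 27.92 p [533.2  11.8 163.8] yaw -15.8 tilt 0.65 open 88.3 ztool [0.0053 0.01  ] F [ 0.7 -0.3  0.1]
 wp [577.0, 309.0, 165.0, 40.0] n 9 turn/row -6.19
    [[33.1, -4.3, -0.1], [33.4, -0.7, -0.1], [33.2, 2.9, -0.1], [32.7, 6.5, -0.1], [31.8, 10.0, -0.1]]
    [[30.6, 13.4, -0.1], [29.0, 16.6, -0.1], [27.0, 19.6, -0.1], [24.7, 22.4, -0.1]]
red 129 [196.  205.3] [578.3 311.2]
blk 65 [199.8 268.1] [432.3 300.8]
emp 107 [351.8 268.2] [428.2 -51.1]
stone 1217 [ 506.2 -325.2]
[[576.1, -289.1], [584.8, -337.2], [437.3, -360.2], [428.9, -312.5]] [ 506.8 -324.7]
```

Emit:
jog_arm --fingers '[1,1,1,1,1]' --pt "33 -4 0" --pt "33 -1 0" --pt "33 3 0" --pt "33 6 0" --pt "32 10 0" --turn '[-6.2,-6.2,-6.2,-6.2,-6.2]'

```text
time_s: 28.38
position: [550.3, 185.9, 157.9]
ee_rot: [-1.868, -2.514, -0.01]
wrist_force: [-0.1, -0.3, -0.3]
opening: 88.2
```

Emit:
jog_arm --fingers '[1,1,1,1,1]' --pt "30 13 0" --pt "28 16 0" --pt "22 18 0" --pt "0 0 0" --pt "0 0 0" --turn '[-6.2,-6.2,-5,0,0]'

```text
time_s: 28.8
position: [559.1, 287.8, 150.3]
ee_rot: [-1.431, -2.78, -0.004]
wrist_force: [0.9, -0.2, 0.3]
opening: 88.3
```

```bash
cat >> h.py <<'E'
def wray(s,p,M,u,v,z):
    T=s['tool_from_camera']
    d=M@T[:3,:3]@np.array([(u-s['cx'])/s['fx'],(v-s['cy'])/s['fy'],1]); o=p+M@T[:3,3]; return (o+d*(z-o[2])/d[2])[:2]
E
python3 - <<'E'
from h import *
plan((578,310.5,110,40),step=36)
st,p,M=cur(); s=snap('wrist','w9.png')
hsv=cv2.cvtColor(s['img'],cv2.COLOR_RGB2HSV).astype(int); H,S,V=hsv[...,0],hsv[...,1],hsv[...,2]
m=(((H<8)|(H>174))&(S>200)&(V>200)).astype(np.uint8)
n,l,q,c=cv2.connectedComponentsWithStats(m)
for i in range(1,n):
    if q[i,4]>100: print(c[i],q[i,4],wray(s,p,M,*c[i],86))
E
```

```text
t 28.8 p [559.1 287.8 150.3] yaw 35.5 tilt 0.86 open 88.3 ztool [-0.012  0.009] F [ 0.9 -0.2  0.3]
 wp [578.0, 310.5, 110.0, 40.0] n 2 turn/row -2.24
    [[3.7, 14.3, 20.2], [3.2, 14.4, 20.2]]
[360.2838654  202.87402934] 1159 [576.65231526 308.88497413]
```

View pics/w9.png

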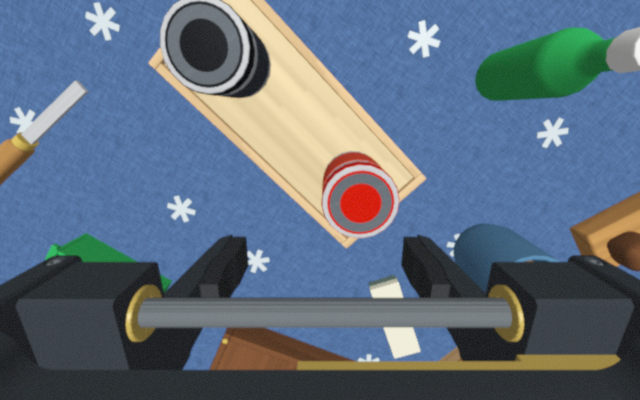

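```bash
python3 -c "
import cv2;a=cv2.imread('pics/t9.png');cv2.imwrite('pics/t9z.png',cv2.resize(a[160:310,150:400],None,fx=3,fy=3))"
```

```text
(no output)
```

View pics/t9z.png

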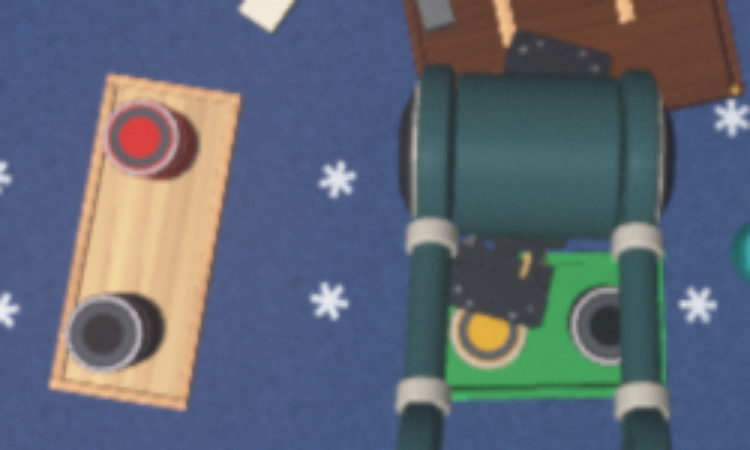

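Emit:
jog_arm --fingers '[1,1,1,1,1]' --pt "4 14 5" --pt "3 14 10" --pt "0 0 15" --pt "0 0 10" --pt "0 0 0" --turn '[-2,-2,0,0,0]'

```text
time_s: 29.27
position: [576.5, 303.6, 106.1]
ee_rot: [-1.345, -2.821, 0.002]
wrist_force: [-0.1, 0.5, -0.2]
opening: 87.9
```

Run:
```python
from h import *
plan((577.3,309.7,48,40),step=36)
```

```text
t 29.27 p [576.5 303.6 106.1] yaw 39.0 tilt 0.95 open 87.9 ztool [-0.0154  0.0061] F [-0.1  0.5 -0.2]
 wp [577.3, 309.7, 48.0, 40.0] n 2 turn/row -0.5
    [[2.1, 2.2, 29.1], [2.1, 2.3, 29.1]]
```

Emit:
jog_arm --fingers '[1,1,1,1,1]' --pt "4 3 12" --pt "0 0 18" --pt "0 0 10" --pt "0 0 2" --pt "0 0 0" --turn '[0,0,0,0,0]'

```text
time_s: 29.68
position: [575.1, 305.4, 61.3]
ee_rot: [-1.355, -2.815, 0.004]
wrist_force: [-0.4, 0.5, -0.5]
opening: 87.8
```

Run:
```python
from h import *
plan((577.3,309.7,48,40),step=36)
```

```text
t 29.68 p [575.1 305.4  61.3] yaw 38.6 tilt 0.99 open 87.8 ztool [-0.0164  0.0054] F [-0.4  0.5 -0.5]
 wp [577.3, 309.7, 48.0, 40.0] n 1 turn/row -1.4
    [[2.0, 4.4, 13.3]]
```

Emit:
jog_arm --fingers '[1,1,1,1,1]' --pt "2 4 5" --pt "0 0 5" --pt "0 0 2" --pt "0 0 0" --pt "0 0 0" --turn '[0,0,0,0,0]'

```text
time_s: 30.1
position: [578.4, 310.7, 50.4]
ee_rot: [-1.357, -2.817, -0.001]
wrist_force: [-0.3, 0.0, -0.3]
opening: 88.1
```

Run:
```python
from h import *
plan((577.3,309.7,48,40),step=36)
```

```text
t 30.1 p [578.4 310.7  50.4] yaw 38.6 tilt 0.87 open 88.1 ztool [-0.0134  0.0069] F [-0.3  0.  -0.3]
 wp [577.3, 309.7, 48.0, 40.0] n 1 turn/row -1.43
    [[-0.1, -1.4, 2.4]]
```

Good; close here.

Emit:
jog_arm --fingers '[-1,-1,-1,-1,-1]' --pt "0 -1 2" --pt "0 0 0" --pt "0 0 0" --pt "0 0 0" --pt "0 0 0" --turn '[0,0,0,0,0]' --newtons 35

```text
time_s: 30.52
position: [578.0, 310.4, 49.6]
ee_rot: [-1.357, -2.818, -0.003]
wrist_force: [-1.3, -0.3, 0.5]
opening: 59.3
```

Emit:
jog_arm --fingers '[-1]' --pt "0 0 0" --turn '[0]'

```text
time_s: 30.6
position: [578.0, 310.3, 49.6]
ee_rot: [-1.357, -2.818, -0.003]
wrist_force: [0.1, -0.1, -1.3]
opening: 59.6
```

Emit:
jog_arm --fingers '[-1,-1,-1,-1,-1]' --pt "0 0 -10" --pt "0 0 -25" --pt "0 0 -35" --pt "0 0 -30" --pt "0 0 -15" --turn '[0,0,0,0,0]'

```text
time_s: 31.02
position: [572.5, 306.1, 159.6]
ee_rot: [-1.351, -2.806, 0.023]
wrist_force: [0.9, 0.1, -2.5]
opening: 59.5
```

Run:
```python
from h import *
plan((646.3,-110,155,10.7),step=36)
```

```text
t 31.02 p [572.5 306.1 159.6] yaw 38.6 tilt 1.77 open 59.5 ztool [-0.0308 -0.0016] F [ 0.9  0.1 -2.5]
 wp [646.3, -110.0, 155.0, 10.7] n 12 turn/row 2.32
    [[-30.9, -16.8, 0.4], [-31.6, -15.6, 0.4], [-32.2, -14.3, 0.4], [-32.7, -12.9, 0.4], [-33.2, -11.6, 0.4]]
    [[-33.7, -10.2, 0.4], [-34.1, -8.9, 0.4], [-34.4, -7.5, 0.4], [-34.7, -6.1, 0.4], [-34.9, -4.7, 0.4]]
    [[-35.1, -3.2, 0.4], [-35.2, -1.8, 0.4]]
```

Emit:
jog_arm --fingers '[-1,-1,-1,-1,-1]' --pt "-24 -13 0" --pt "-31 -16 0" --pt "-32 -14 0" --pt "-33 -13 0" --pt "-33 -12 0" --turn '[2.3,2.3,2.3,2.3,2.3]'

```text
time_s: 31.43
position: [603.7, 145.2, 168.2]
ee_rot: [-1.625, -2.666, 0.006]
wrist_force: [1.6, -0.0, -2.9]
opening: 59.5
```

Emit:
jog_arm --fingers '[-1,-1,-1,-1,-1]' --pt "-34 -10 0" --pt "-34 -9 0" --pt "-34 -8 0" --pt "-35 -6 0" --pt "-33 -5 0" --turn '[2.3,2.3,2.3,2.3,2.3]'

```text
time_s: 31.85
position: [631.9, -35.1, 167.6]
ee_rot: [-1.895, -2.48, 0.011]
wrist_force: [0.6, -0.2, -2.8]
opening: 59.6
```

Run:
```python
from h import *
plan((646.3,-110,150,10.7),step=36)
```

```text
t 31.85 p [631.9 -35.1 167.6] yaw 15.2 tilt 1.23 open 59.6 ztool [-0.0203  0.0068] F [ 0.6 -0.2 -2.8]
 wp [646.3, -110.0, 150.0, 10.7] n 3 turn/row 1.51
    [[-25.4, -1.9, 5.9], [-25.4, -1.3, 5.9], [-25.4, -0.6, 5.9]]
```

Emit:
jog_arm --fingers '[-1,-1,-1,-1,-1]' --pt "-25 -1 5" --pt "-22 0 8" --pt "-8 0 18" --pt "0 0 18" --pt "0 0 0" --turn '[1.5,1.5,1,0,0]'

```text
time_s: 32.27
position: [643.9, -101.5, 119.0]
ee_rot: [-2.002, -2.401, 0.014]
wrist_force: [-2.3, 0.7, -4.2]
opening: 59.2
```

Run:
```python
from h import *
plan((646.3,-110,49,10.7),step=36)
```

```text
t 32.27 p [ 643.9 -101.5  119. ] yaw 10.4 tilt 1.03 open 59.2 ztool [-0.0176  0.0034] F [-2.3  0.7 -4.2]
 wp [646.3, -110.0, 49.0, 10.7] n 2 turn/row -0.17
    [[-4.4, 0.4, 35.0], [-4.4, 0.4, 35.0]]
```

Emit:
jog_arm --fingers '[-1,-1,-1,-1,-1]' --pt "-8 0 15" --pt "-3 0 18" --pt "0 0 14" --pt "0 0 3" --pt "0 0 0" --turn '[0,0,0,0,0]'

```text
time_s: 32.68
position: [645.3, -112.8, 67.1]
ee_rot: [-2.0, -2.402, 0.013]
wrist_force: [0.1, -0.5, -3.6]
opening: 59.2
```

Run:
```python
from h import *
plan((646.3,-110,49,10.7),step=36)
```

```text
t 32.68 p [ 645.3 -112.8   67.1] yaw 10.4 tilt 1.01 open 59.2 ztool [-0.0173  0.0032] F [ 0.1 -0.5 -3.6]
 wp [646.3, -110.0, 49.0, 10.7] n 1 turn/row -0.26
    [[2.5, 1.5, 18.1]]
```

Emit:
jog_arm --fingers '[-1,-1,-1,-1,-1]' --pt "2 1 7" --pt "0 0 7" --pt "0 0 1" --pt "0 0 0" --pt "0 0 0" --turn '[0,0,0,0,0]'

```text
time_s: 33.1
position: [647.1, -108.9, 52.6]
ee_rot: [-1.999, -2.406, 0.011]
wrist_force: [-0.4, -0.7, -3.7]
opening: 59.3
```

Run:
```python
from h import *
plan((646.3,-110,49,10.7),step=36)
```

```text
t 33.1 p [ 647.1 -108.9   52.6] yaw 10.6 tilt 0.87 open 59.3 ztool [-0.0149  0.003 ] F [-0.4 -0.7 -3.7]
 wp [646.3, -110.0, 49.0, 10.7] n 1 turn/row -0.12
    [[-0.9, -1.0, 3.6]]
```

Emit:
jog_arm --fingers '[-1,-1,-1,-1]' --pt "-1 -1 2" --pt "0 0 2" --pt "0 0 1" --pt "0 0 0" --turn '[0,0,0,0]'

```text
time_s: 33.43
position: [647.6, -110.3, 49.1]
ee_rot: [-2.0, -2.409, 0.009]
wrist_force: [-0.0, 0.3, -3.1]
opening: 59.3
```

Run:
```python
from h import *
plan((646.3,-110,49,10.7),step=36)
```

```text
t 33.43 p [ 647.6 -110.3   49.1] yaw 10.6 tilt 0.68 open 59.3 ztool [-0.0116  0.0022] F [-0.   0.3 -3.1]
 wp [646.3, -110.0, 49.0, 10.7] n 1 turn/row -0.1
    [[0.5, -1.2, 0.1]]
```

Emit:
jog_arm --fingers '[-1,0.7,0.7,0.7,0.7]' --pt "0 -1 1" --pt "0 0 0" --pt "0 0 0" --pt "0 0 0" --pt "0 0 -5" --turn '[0,0,0,0,0]'

```text
time_s: 33.85
position: [648.6, -111.2, 55.5]
ee_rot: [-2.003, -2.412, 0.006]
wrist_force: [0.5, -0.5, 0.4]
opening: 74.7
```

Emit:
jog_arm --fingers '[0.7,0.7,0.8,1,1]' --pt "0 0 -20" --pt "0 0 -30" --pt "0 0 -35" --pt "0 0 -20" --pt "0 0 0" --turn '[0,0,0,0,0]'

```text
time_s: 34.27
position: [648.5, -111.2, 165.5]
ee_rot: [-2.002, -2.41, 0.008]
wrist_force: [0.8, 0.0, -0.2]
opening: 87.8
```

Run:
```python
from h import *
plan((424,336,160,40),step=36)
st,p,M=cur(); s=snap('wrist','w11.png'); t=snap('top','t11.png')
```

```text
t 34.27 p [ 648.5 -111.2  165.5] yaw 10.6 tilt 0.58 open 87.8 ztool [-0.0099  0.0018] F [ 0.8  0.  -0.2]
 wp [424.0, 336.0, 160.0, 40.0] n 14 turn/row -2.1
    [[34.3, -9.9, 0.4], [34.7, -8.6, 0.4], [35.0, -7.4, 0.4], [35.2, -6.1, 0.4], [35.4, -4.8, 0.4]]
    [[35.6, -3.5, 0.4], [35.7, -2.2, 0.4], [35.7, -0.9, 0.4], [35.7, 0.5, 0.4], [35.7, 1.8, 0.4]]
    [[35.6, 3.1, 0.4], [35.5, 4.4, 0.4], [35.3, 5.7, 0.4], [35.1, 7.0, 0.4]]
```

View pics/w11.png

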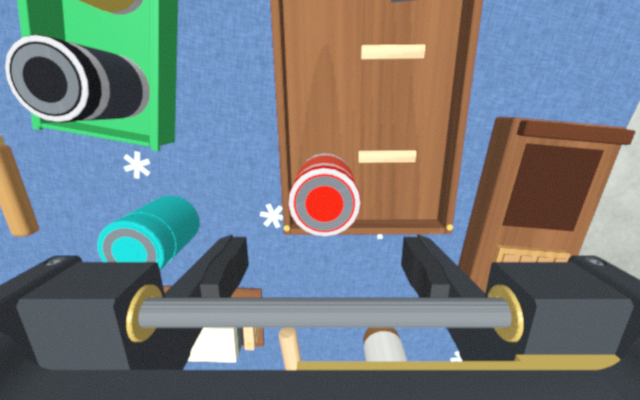

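Red tin stands back in its place (lid at 324,203). Now the full black one.

Emit:
jog_arm --fingers '[1,1,1,1,1]' --pt "28 -8 0" --pt "35 -9 0" --pt "35 -7 0" --pt "35 -6 0" --pt "35 -5 0" --turn '[-2.1,-2.1,-2.1,-2.1,-2.1]'

```text
time_s: 34.78
position: [564.4, 40.9, 152.5]
ee_rot: [-1.769, -2.57, 0.021]
wrist_force: [0.4, -0.1, 0.1]
opening: 87.9
```

Emit:
jog_arm --fingers '[1,1,1,1,1]' --pt "36 -4 0" --pt "36 -2 0" --pt "36 -1 0" --pt "36 0 0" --pt "36 2 0" --turn '[-2.1,-2.1,-2.1,-2.1,-2.1]'

```text
time_s: 35.2
position: [469.3, 206.1, 142.2]
ee_rot: [-1.509, -2.712, 0.038]
wrist_force: [0.8, 0.5, 0.9]
opening: 87.8
```

Run:
```python
from h import *
plan((424,335,155,38),step=36)
s=snap('top','t12.png'); im=s['img']; hsv=cv2.cvtColor(im,cv2.COLOR_RGB2HSV).astype(int); H,S,V=hsv[...,0],hsv[...,1],hsv[...,2]
def cc(m,roi):
    x0,y0,x1,y1=roi; q=np.zeros(m.shape,np.uint8); q[y0:y1,x0:x1]=m[y0:y1,x0:x1]
    n,l,st,c=cv2.connectedComponentsWithStats(q)
    return [(c[i],st[i,4]) for i in range(1,n) if st[i,4]>20]
for n,m,r in [('red',((H<8)|(H>174))&(S>150)&(V>150),(355,160,392,190)),('blk',V<65,(165,255,200,285))]:
    for c,a in cc(m,r): print(n,a,np.round(c,1),np.round(ray(s,*c,85 if n=='red' else 86)[:2],1))
```

```text
t 35.2 p [469.3 206.1 142.2] yaw 31.8 tilt 2.59 open 87.8 ztool [-0.0451 -0.0031] F [0.8 0.5 0.9]
 wp [424.0, 335.0, 155.0, 38.0] n 4 turn/row -1.54
    [[33.4, 7.4, -3.2], [33.1, 8.3, -3.2], [32.9, 9.1, -3.2], [32.6, 10.0, -3.2]]
red 135 [375.5 173.9] [ 648.5 -110.4]
blk 41 [169.2 266.7] [436.3 371.5]
```

Emit:
jog_arm --fingers '[1,1,1,1,1]' --pt "33 7 -3" --pt "33 8 -3" --pt "30 8 -3" --pt "16 6 0" --pt "0 0 0" --turn '[-1.5,-1.5,-1.5,-1,0]'

```text
time_s: 35.67
position: [417.3, 322.6, 141.3]
ee_rot: [-1.354, -2.774, 0.056]
wrist_force: [0.6, 0.4, -0.6]
opening: 88.4
```

Run:
```python
from h import *
plan((424,335,120,38),step=36)
st,p,M=cur(); s=snap('wrist','w12.png')
V=s['img'].max(2); m=((V<60)).astype(np.uint8)
n,l,q,c=cv2.connectedComponentsWithStats(m)
for i in range(1,n):
    if q[i,4]>300 and q[i,4]<5000: print(c[i],q[i,4],wray(s,p,M,*c[i],86))
```

```text
t 35.67 p [417.3 322.6 141.3] yaw 38.0 tilt 3.72 open 88.4 ztool [-0.0643 -0.009 ] F [ 0.6  0.4 -0.6]
 wp [424.0, 335.0, 120.0, 38.0] n 1 turn/row 0.03
    [[5.6, 12.9, 21.3]]
[348.87101787 210.24242424] 1287 [425.09871466 335.64470531]
```

View pics/w12.png

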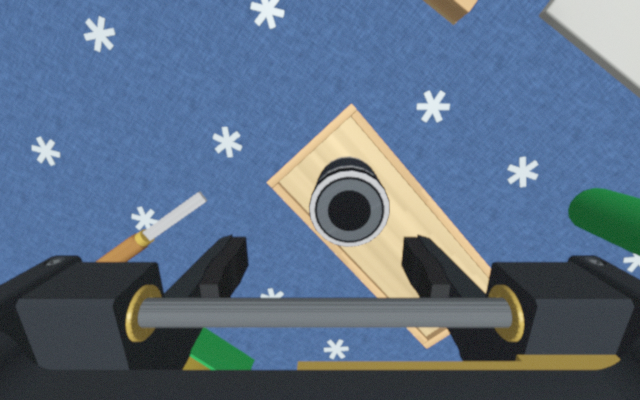

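Emit:
jog_arm --fingers '[1,1,1,1,1]' --pt "5 13 -10" --pt "0 0 -30" --pt "0 0 0" --pt "0 0 25" --pt "0 0 0" --turn '[0,0,0,0,0]'

```text
time_s: 36.13
position: [423.7, 326.4, 148.3]
ee_rot: [-1.357, -2.767, 0.079]
wrist_force: [-1.1, -0.5, -0.6]
opening: 87.9
```

Run:
```python
from h import *
plan((425,335.6,120,38),step=36)
```

```text
t 36.13 p [423.7 326.4 148.3] yaw 37.8 tilt 4.45 open 87.9 ztool [-0.0748 -0.0205] F [-1.1 -0.5 -0.6]
 wp [425.0, 335.6, 120.0, 38.0] n 1 turn/row -0.2
    [[6.5, 6.7, 28.3]]
```

Emit:
jog_arm --fingers '[1,1,1,1]' --pt "0 0 12" --pt "0 0 0" --pt "0 0 12" --pt "0 0 0" --turn '[0,0,0,0]'

```text
time_s: 36.47
position: [421.4, 321.7, 120.2]
ee_rot: [-1.362, -2.763, 0.087]
wrist_force: [-1.1, -0.6, -0.6]
opening: 87.8
```

Run:
```python
from h import *
plan((425,335.6,120,38),step=36)
```

```text
t 36.47 p [421.4 321.7 120.2] yaw 37.6 tilt 4.72 open 87.8 ztool [-0.0787 -0.0239] F [-1.1 -0.6 -0.6]
 wp [425.0, 335.6, 120.0, 38.0] n 1 turn/row -0.44
    [[8.8, 11.3, 0.2]]
```

Emit:
jog_arm --fingers '[1,1,1,1,1]' --pt "0 35 0" --pt "0 35 0" --pt "0 0 0" --pt "0 0 0" --pt "0 0 0" --turn '[0,0,0,0,0]'

```text
time_s: 36.88
position: [475.1, 362.4, 110.1]
ee_rot: [-1.362, -2.758, 0.099]
wrist_force: [-0.3, -0.2, 0.1]
opening: 88.0
```

Run:
```python
from h import *
for i in range(5):
    st,p,M=cur(); print(np.round(p,1),np.round(M[:2,2],4),np.round(st['joints'],4)); s=optics.snapshot('top')
```

```text
[475.1 362.4 110.1] [-0.0862 -0.0292] [ 0.5961  0.2828  1.8326  0.027   1.1142 -0.0704]
[474.7 362.1 110.1] [-0.0865 -0.0294] [ 0.5961  0.2822  1.8334  0.027   1.1145 -0.0704]
[474.5 361.9 110.3] [-0.0865 -0.0293] [ 0.5961  0.2814  1.834   0.027   1.1145 -0.0704]
[474.4 361.9 110.5] [-0.0861 -0.0291] [ 0.5961  0.2809  1.8341  0.027   1.1145 -0.0704]
[474.5 361.9 110.7] [-0.0859 -0.029 ] [ 0.5961  0.2806  1.8341  0.027   1.1145 -0.0704]
```

Emit:
jog_arm --fingers '[1]' --pt "0 0 -25" --turn '[0]'

```text
time_s: 37.22
position: [472.8, 360.2, 131.1]
ee_rot: [-1.359, -2.753, 0.111]
wrist_force: [-1.4, -0.2, -0.5]
opening: 88.1
```

Run:
```python
from h import *
for i in range(4):
    st,p,M=cur(); print(np.round(p,1),np.round(M[:2,2],4),np.round(st['joints'],4)); s=optics.snapshot('top')
```

```text
[472.8 360.2 131.1] [-0.0936 -0.0343] [ 0.5952  0.2615  1.8174  0.0263  1.1597 -0.07  ]
[477.2 363.  139.3] [-0.0838 -0.0275] [ 0.5951  0.2552  1.8081  0.0263  1.1634 -0.07  ]
[478.5 364.  139.3] [-0.0802 -0.025 ] [ 0.5951  0.2554  1.8075  0.0265  1.1594 -0.07  ]
[478.1 363.7 138. ] [-0.0812 -0.0258] [ 0.5951  0.2565  1.8089  0.0264  1.1582 -0.07  ]
```

Emit:
jog_arm --fingers '[1]' --pt "0 0 25" --turn '[0]'

```text
time_s: 37.5
position: [478.5, 364.7, 116.3]
ee_rot: [-1.365, -2.764, 0.081]
wrist_force: [0.9, 0.4, 0.5]
opening: 88.0
```

Run:
```python
from h import *
for i in range(4):
    st,p,M=cur(); print(np.round(p,1),np.round(M[:2,2],4),np.round(st['joints'],4)); s=optics.snapshot('top')
```

```text
[478.5 364.7 116.3] [-0.0749 -0.0214] [ 0.596   0.2749  1.8291  0.0271  1.1118 -0.0704]
[473.8 361.6 108.3] [-0.0847 -0.0282] [ 0.5962  0.281   1.8384  0.0271  1.1084 -0.0704]
[472.4 360.6 108.1] [-0.0888 -0.031 ] [ 0.5962  0.2812  1.839   0.027   1.1125 -0.0704]
[472.9 360.9 109.2] [-0.0881 -0.0304] [ 0.5962  0.2806  1.8374  0.027   1.1138 -0.0704]
```

Emit:
jog_arm --fingers '[1]' --pt "0 0 -40" --turn '[0]'

```text
time_s: 37.78
position: [471.9, 359.1, 142.3]
ee_rot: [-1.358, -2.75, 0.121]
wrist_force: [-0.1, -0.6, -0.4]
opening: 87.8
```

```bash
cat > w2.py <<'E'
from h import *
def f():
    st,p,M=cur(); r=p[:2]/np.linalg.norm(p[:2]); z=M[:2,2]; print(round(st['time_s'],2),np.round(p,1),'rad',round(z@r,4),'tan',round(z@np.array([-r[1],r[0]]),4))
import sys
f()
for i in range(int(sys.argv[1])): optics.snapshot('top'); f()
E
python3 w2.py 2
```

```text
37.78 [471.9 359.1 142.3] rad -0.1025 tan 0.0298
37.83 [478.4 363.5 155.2] rad -0.0843 tan 0.0288
37.88 [480.5 364.9 155.7] rad -0.0775 tan 0.0285
```

Emit:
jog_arm --fingers '[1,1]' --pt "0 0 40" --pt "0 0 -40" --turn '[0,0]'

```text
time_s: 38.05
position: [472.9, 359.9, 137.5]
ee_rot: [-1.36, -2.755, 0.107]
wrist_force: [-6.0, -5.0, -6.0]
opening: 88.1
```

```bash
python3 w2.py 2
```

```text
38.05 [472.9 359.9 137.5] rad -0.0919 tan 0.0293
38.1 [481.5 365.7 153.4] rad -0.0685 tan 0.0281
38.15 [485.9 368.7 157.5] rad -0.0557 tan 0.0275
```

Emit:
jog_arm --fingers '[1,1]' --pt "0 0 40" --pt "0 0 -40" --turn '[0,0]'

```text
time_s: 38.32
position: [478.7, 364.0, 137.5]
ee_rot: [-1.366, -2.765, 0.077]
wrist_force: [-8.9, -5.4, -7.4]
opening: 87.9
```

```bash
python3 w2.py 4
```

```text
38.32 [478.7 364.  137.5] rad -0.0697 tan 0.0283
38.37 [487.5 369.9 154.3] rad -0.045 tan 0.0271
38.42 [492.4 373.3 159.4] rad -0.0306 tan 0.0264
38.47 [493.9 374.3 161.1] rad -0.0262 tan 0.0261
38.52 [494.1 374.4 161.6] rad -0.0255 tan 0.026
```

Emit:
jog_arm --fingers '[1,1]' --pt "0 0 40" --pt "0 0 -40" --turn '[0,0]'

```text
time_s: 38.68
position: [489.9, 371.8, 143.9]
ee_rot: [-1.374, -2.782, 0.029]
wrist_force: [-5.7, -4.0, -4.5]
opening: 88.4
```

```bash
python3 w2.py 5; python3 -c "
from h import *
plan((425,335.6,160,38),(425,335.6,50,38),step=36)"
```

```text
38.68 [489.9 371.8 143.9] rad -0.0338 tan 0.0264
38.73 [497.9 377.2 160.8] rad -0.0096 tan 0.0253
38.78 [501.9 380.  165.4] rad 0.0031 tan 0.0247
38.83 [502.7 380.5 166.5] rad 0.0059 tan 0.0245
38.88 [502.4 380.3 166.4] rad 0.0054 tan 0.0246
38.93 [501.8 379.8 165.9] rad 0.004 tan 0.0246
t 38.93 p [501.8 379.8 165.9] yaw 37.4 tilt 1.43 open 88.3 ztool [-0.0116  0.022 ] F [ 0.1 -0.3 -0.3]
 wp [425.0, 335.6, 160.0, 38.0] n 3 turn/row -0.19
    [[3.8, -29.3, 2.0], [3.9, -29.3, 2.0], [4.0, -29.3, 2.0]]
 wp [425.0, 335.6, 50.0, 38.0] n 4 turn/row -0.0
    [[0.0, 0.0, 27.5], [0.0, 0.0, 27.5], [0.0, 0.0, 27.5], [0.0, 0.0, 27.5]]
```

Emit:
jog_arm --fingers '[1]' --pt "5 -41 0" --turn '[0]'

```text
time_s: 39.02
position: [471.6, 362.0, 166.3]
ee_rot: [-1.384, -2.801, -0.032]
wrist_force: [-1.0, -0.5, 0.8]
opening: 88.4
```

```bash
python3 w2.py 3|tail -1
```

```text
39.17 [464.1 357.7 165.6] rad 0.003 tan 0.0247
```

Emit:
jog_arm --fingers '[1]' --pt "5 -41 0" --turn '[0]'

```text
time_s: 39.25
position: [435.5, 340.8, 166.6]
ee_rot: [-1.384, -2.801, -0.032]
wrist_force: [0.3, 0.2, 1.3]
opening: 88.1
```

```bash
python3 w2.py 4|tail -1; python3 -c "
from h import *
plan((425,335.6,120,38),step=36)"
```

```text
39.45 [430.8 338.1 166.9] rad 0.0065 tan 0.0244
t 39.45 p [430.8 338.1 166.9] yaw 37.5 tilt 1.45 open 88.0 ztool [-0.01    0.0232] F [0.1 0.5 0.5]
 wp [425.0, 335.6, 120.0, 38.0] n 2 turn/row -0.27
    [[0.7, -3.1, 23.4], [0.8, -3.1, 23.4]]
```

Settled targets with camera waits are precise. Use this from now on.

Emit:
jog_arm --fingers '[1]' --pt "1 -6 40" --turn '[0]'

```text
time_s: 39.53
position: [433.6, 342.0, 136.8]
ee_rot: [-1.386, -2.809, -0.057]
wrist_force: [1.8, 0.7, 1.0]
opening: 88.1
```

```bash
python3 w2.py 4|tail -1; python3 -c "
from h import *
plan((425,335.6,49.5,38),step=36)"
```

```text
39.73 [425.9 336.8 127.6] rad 0.0071 tan 0.0243
t 39.73 p [425.9 336.8 127.6] yaw 37.5 tilt 1.45 open 88.3 ztool [-0.0095  0.0235] F [ 1.  -0.5  0.7]
 wp [425.0, 335.6, 49.5, 38.0] n 3 turn/row -0.18
    [[-0.1, -0.5, 26.0], [-0.1, -0.5, 26.0], [-0.1, -0.5, 26.0]]
```

Emit:
jog_arm --fingers '[1]' --pt "0 0 40" --turn '[0]'

```text
time_s: 39.82
position: [433.5, 343.2, 97.0]
ee_rot: [-1.386, -2.808, -0.053]
wrist_force: [1.1, 1.2, 0.6]
opening: 88.0
```

```bash
python3 w2.py 4|tail -1; python3 -c "
from h import *
plan((425,335.6,49.5,38),step=36)"
```

```text
40.02 [426.4 338.2  88.6] rad 0.0073 tan 0.0243
t 40.02 p [426.4 338.2  88.6] yaw 37.5 tilt 1.45 open 88.1 ztool [-0.0094  0.0236] F [ 0.3 -0.1  1.3]
 wp [425.0, 335.6, 49.5, 38.0] n 2 turn/row -0.27
    [[-0.6, -1.3, 19.5], [-0.6, -1.4, 19.5]]
```

Emit:
jog_arm --fingers '[1]' --pt "-2 -4 38" --turn '[0]'

```text
time_s: 40.1
position: [431.9, 340.7, 59.6]
ee_rot: [-1.385, -2.808, -0.052]
wrist_force: [1.2, 0.8, 0.7]
opening: 88.2
```

```bash
python3 w2.py 5|tail -1; python3 -c "
from h import *
plan((425,335.6,49.5,38),step=36)"
```

```text
40.35 [425.4 336.1  52.7] rad 0.0099 tan 0.0242
t 40.35 p [425.4 336.1  52.7] yaw 37.5 tilt 1.5 open 88.1 ztool [-0.0072  0.0252] F [0.4 0.3 0.3]
 wp [425.0, 335.6, 49.5, 38.0] n 1 turn/row -0.54
    [[-0.1, -0.6, 3.2]]
```

Emit:
jog_arm --fingers '[-1,-1,-1,-1,-1]' --pt "0 0 3" --pt "0 0 0" --pt "0 0 0" --pt "0 0 0" --pt "0 0 0" --turn '[0,0,0,0,0]' --newtons 35

```text
time_s: 40.77
position: [429.4, 339.1, 57.0]
ee_rot: [-1.384, -2.806, -0.044]
wrist_force: [0.9, 0.4, -4.3]
opening: 59.3
```

```bash
python3 w2.py 3|tail -1; python3 -c "
from h import *
plan()"
```

```text
40.92 [429.5 339.1  56.8] rad 0.0201 tan 0.0237
t 40.92 p [429.5 339.1  56.8] yaw 37.5 tilt 1.78 open 59.2 ztool [0.0011 0.0311] F [-2.  -1.5  1.7]
```

Emit:
jog_arm --fingers '[-1]' --pt "0 0 -30" --turn '[0]'

```text
time_s: 41.0
position: [425.0, 335.1, 80.9]
ee_rot: [-1.382, -2.8, -0.027]
wrist_force: [-0.8, -0.3, -5.1]
opening: 59.3
```

```bash
python3 w2.py 4|tail -1; python3 -c "
from h import *
plan()"
```

```text
41.2 [430.  338.5  86.9] rad 0.0218 tan 0.0236
t 41.2 p [430.  338.5  86.9] yaw 37.5 tilt 1.84 open 59.2 ztool [0.0025 0.032 ] F [ 0.8 -0.4 -4.2]
```

Emit:
jog_arm --fingers '[-1]' --pt "0 0 -40" --turn '[0]'

```text
time_s: 41.28
position: [423.6, 332.9, 117.6]
ee_rot: [-1.381, -2.799, -0.022]
wrist_force: [-1.0, -0.6, -5.8]
opening: 59.5
```

```bash
python3 w2.py 4|tail -1; python3 -c "
from h import *
plan()"
```

```text
41.48 [430.  337.3 126.4] rad 0.0224 tan 0.0235
t 41.48 p [430.  337.3 126.4] yaw 37.5 tilt 1.86 open 59.2 ztool [0.0031 0.0323] F [ 0.7 -0.  -4.2]
```

Emit:
jog_arm --fingers '[-1]' --pt "0 0 -40" --turn '[0]'

```text
time_s: 41.57
position: [423.5, 331.6, 156.1]
ee_rot: [-1.381, -2.798, -0.021]
wrist_force: [-1.2, -1.3, -5.6]
opening: 59.5
```

```bash
python3 w2.py 4|tail -1; python3 -c "
from h import *
plan((632.8,-36.4,155,10.7))"
```

```text
41.77 [429.6 335.8 165.1] rad 0.0216 tan 0.0236
t 41.77 p [429.6 335.8 165.1] yaw 37.5 tilt 1.84 open 59.5 ztool [0.0025 0.0319] F [-0.4 -1.2 -4.4]
 wp [632.8, -36.4, 155.0, 10.7] n 12 turn/row 2.23
    [[-34.9, -5.4, 0.8], [-35.1, -4.1, 0.8], [-35.2, -2.7, 0.8], [-35.3, -1.3, 0.8], [-35.3, 0.1, 0.8]]
    [[-35.3, 1.4, 0.8], [-35.2, 2.8, 0.8], [-35.1, 4.2, 0.8], [-34.9, 5.5, 0.8], [-34.7, 6.9, 0.8]]
    [[-34.4, 8.2, 0.8], [-34.0, 9.6, 0.8]]
```

Emit:
jog_arm --fingers '[-1,-1,-1,-1,-1]' --pt "-28 -4 0" --pt "-35 -4 0" --pt "-35 -3 0" --pt "-35 -1 0" --pt "-35 0 0" --turn '[2.2,2.2,2.2,2.2,2.2]'

```text
time_s: 42.18
position: [501.9, 186.2, 145.2]
ee_rot: [-1.633, -2.649, -0.02]
wrist_force: [0.4, -0.3, -4.1]
opening: 59.4
```

Emit:
jog_arm --fingers '[-1,-1,-1,-1]' --pt "-35 1 0" --pt "-35 3 0" --pt "-35 4 0" --pt "-30 5 0" --turn '[2.2,2.2,2.2,2.2]'

```text
time_s: 42.52
position: [560.6, 59.5, 126.3]
ee_rot: [-1.832, -2.496, 0.006]
wrist_force: [0.8, 0.7, -3.3]
opening: 59.3
```

```bash
python3 w2.py 4; python3 -c "
from h import *
plan((632.8,-36.4,150,10.7))"
```

```text
42.52 [560.6  59.5 126.3] rad -0.0362 tan 0.0279
42.57 [562.9  54.8 125.6] rad -0.035 tan 0.0232
42.62 [561.6  57.5 125.9] rad -0.0361 tan 0.0263
42.67 [560.6  59.6 126.2] rad -0.0368 tan 0.0283
42.72 [560.2  60.9 126.7] rad -0.0365 tan 0.0288
t 42.72 p [560.2  60.9 126.7] yaw 17.5 tilt 2.67 open 59.3 ztool [-0.0394  0.0247] F [-0.   1.3 -4.3]
 wp [632.8, -36.4, 150.0, 10.7] n 4 turn/row 1.7
    [[-28.7, 10.0, -5.8], [-28.3, 10.8, -5.8], [-28.0, 11.7, -5.8], [-27.7, 12.5, -5.8]]
```

Emit:
jog_arm --fingers '[-1]' --pt "-24 9 -28" --turn '[3]'

```text
time_s: 42.8
position: [568.5, 43.1, 145.5]
ee_rot: [-1.883, -2.436, 0.021]
wrist_force: [-0.6, 0.3, -5.1]
opening: 59.3
```

```bash
python3 w2.py 4|tail -1
```

```text
43.0 [577.   41.  153.4] rad -0.0373 tan 0.028
```

Emit:
jog_arm --fingers '[-1]' --pt "-38 14 0" --turn '[3.5]'

```text
time_s: 43.08
position: [595.3, 13.6, 150.1]
ee_rot: [-1.957, -2.388, 0.01]
wrist_force: [-0.1, 1.1, -4.5]
opening: 59.3
```

```bash
python3 w2.py 4|tail -1
```

```text
43.28 [598.7   8.6 150.1] rad -0.0419 tan 0.0266
```

Emit:
jog_arm --fingers '[-1]' --pt "-38 15 0" --turn '[0]'

```text
time_s: 43.37
position: [616.3, -19.4, 147.0]
ee_rot: [-1.954, -2.386, 0.011]
wrist_force: [-0.1, 0.4, -4.0]
opening: 58.9
```

```bash
python3 w2.py 4|tail -1; python3 -c "
from h import *
plan((632.8,-36.4,150,10.7))"
```

```text
43.57 [619.6 -24.7 147.3] rad -0.0457 tan 0.0253
t 43.57 p [619.6 -24.7 147.3] yaw 11.1 tilt 2.99 open 59.7 ztool [-0.0446  0.0271] F [ 0.5  0.  -3.6]
 wp [632.8, -36.4, 150.0, 10.7] n 1 turn/row 0.43
    [[-14.0, 10.7, -2.7]]
```

Emit:
jog_arm --fingers '[-1]' --pt "0 0 -40" --turn '[0]'

```text
time_s: 43.65
position: [613.8, -23.7, 177.6]
ee_rot: [-1.952, -2.374, 0.027]
wrist_force: [-1.2, 0.4, -5.6]
opening: 59.3
```

```bash
python3 w2.py 2
```

```text
43.65 [613.8 -23.7 177.6] rad -0.0647 tan 0.027
43.7 [620.6 -24.1 191.2] rad -0.0467 tan 0.0263
43.75 [623.6 -24.4 192. ] rad -0.0382 tan 0.0257
```

Emit:
jog_arm --fingers '[-1,-1]' --pt "0 0 40" --pt "0 0 -40" --turn '[0,0]'

```text
time_s: 43.92
position: [609.4, -20.4, 168.6]
ee_rot: [-1.949, -2.379, 0.023]
wrist_force: [-16.5, 0.6, -15.7]
opening: 59.0
```

```bash
python3 w2.py 3
```

```text
43.92 [609.4 -20.4 168.6] rad -0.0615 tan 0.028
43.97 [618.1 -21.  184.5] rad -0.041 tan 0.0271
44.02 [625.  -21.7 190. ] rad -0.0247 tan 0.0262
44.07 [627.9 -22.2 192.3] rad -0.0183 tan 0.0257
```

Emit:
jog_arm --fingers '[-1,-1]' --pt "0 0 40" --pt "0 0 -40" --turn '[0,0]'

```text
time_s: 44.23
position: [614.2, -19.2, 166.6]
ee_rot: [-1.957, -2.393, 0.006]
wrist_force: [-16.6, 1.4, -17.1]
opening: 59.2
```

```bash
python3 w2.py 5;python3 -c "
from h import *
plan((632.8,-36.4,120,10.7))"
```

```text
44.23 [614.2 -19.2 166.6] rad -0.0425 tan 0.0275
44.28 [623.  -19.9 183.2] rad -0.0215 tan 0.0264
44.33 [630.7 -20.7 189.9] rad -0.0032 tan 0.0256
44.38 [634.2 -21.1 193.2] rad 0.0048 tan 0.0251
44.43 [635.5 -21.4 194.8] rad 0.0076 tan 0.0248
44.48 [635.8 -21.6 195.4] rad 0.0082 tan 0.0247
t 44.48 p [635.8 -21.6 195.4] yaw 11.4 tilt 1.49 open 59.4 ztool [0.009  0.0244] F [ 0.1 -0.7 -3.4]
 wp [632.8, -36.4, 120.0, 10.7] n 3 turn/row 0.25
    [[-4.6, -2.0, 25.1], [-4.7, -2.0, 25.1], [-4.7, -1.9, 25.1]]
```

Emit:
jog_arm --fingers '[-1]' --pt "-16 -5 35" --turn '[0.7]'

```text
time_s: 44.57
position: [642.5, -35.7, 170.1]
ee_rot: [1.996, 2.416, 0.058]
wrist_force: [2.6, -0.9, -2.1]
opening: 59.6
```

```bash
python3 w2.py 4|tail -1
```

```text
44.77 [634.8 -37.4 160.3] rad 0.0078 tan 0.0253
```

Emit:
jog_arm --fingers '[-1]' --pt "0 0 40" --turn '[0]'

```text
time_s: 44.85
position: [644.1, -37.0, 131.4]
ee_rot: [1.999, 2.412, 0.058]
wrist_force: [3.8, -0.5, -2.4]
opening: 59.2
```

```bash
python3 w2.py 4|tail -1; python3 -c "
from h import *
plan((632.8,-36.4,60,10.7))"
```

```text
45.05 [635.4 -35.9 120.9] rad 0.0073 tan 0.0256
t 45.05 p [635.4 -35.9 120.9] yaw 10.7 tilt 1.53 open 59.6 ztool [0.0088 0.0252] F [ 0.4  0.3 -3.9]
 wp [632.8, -36.4, 60.0, 10.7] n 2 turn/row 0.02
    [[-0.0, -1.3, 30.4], [-0.0, -1.3, 30.4]]
```

Emit:
jog_arm --fingers '[-1]' --pt "-1 -3 38" --turn '[0]'

```text
time_s: 45.13
position: [642.4, -37.1, 93.8]
ee_rot: [1.998, 2.414, 0.057]
wrist_force: [3.2, -1.2, -2.1]
opening: 59.7
```

```bash
python3 w2.py 5|tail -1; python3 -c "
from h import *
plan((632.8,-36.4,60,10.7))
s=snap('scene','s14.png'); cv2.imwrite('pics/s14z.png',s['img'][150:300,200:400,::-1].repeat(4,0).repeat(4,1))"
```

```text
45.38 [634.4 -36.5  85.1] rad 0.01 tan 0.0256
t 45.38 p [634.4 -36.5  85.1] yaw 10.7 tilt 1.58 open 59.4 ztool [0.0115 0.025 ] F [-0.1 -0.3 -4.1]
 wp [632.8, -36.4, 60.0, 10.7] n 1 turn/row 0.04
    [[0.4, -1.5, 25.1]]
```

View pics/s14z.png

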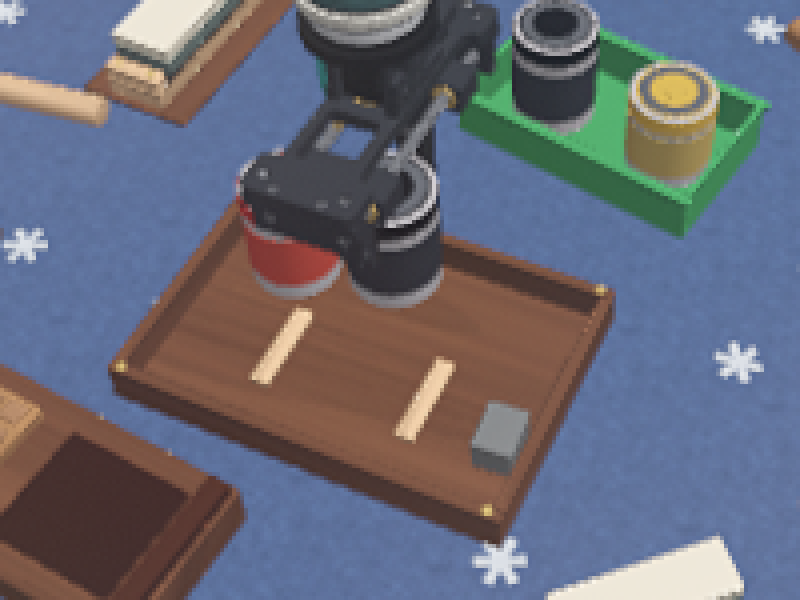

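Emit:
jog_arm --fingers '[-1]' --pt "0 -2 22" --turn '[0]'

```text
time_s: 45.52
position: [639.3, -37.0, 70.7]
ee_rot: [2.0, 2.416, 0.054]
wrist_force: [1.0, 0.1, -3.0]
opening: 59.3
```

```bash
python3 w2.py 5|tail -1; python3 -c "
from h import *
plan((632.8,-36.4,55,10.7))"
```

```text
45.77 [634.  -36.5  65. ] rad 0.0129 tan 0.0254
t 45.77 p [634.  -36.5  65. ] yaw 10.7 tilt 1.63 open 59.6 ztool [0.0143 0.0246] F [-0.4 -0.1 -4.3]
 wp [632.8, -36.4, 55.0, 10.7] n 1 turn/row 0.04
    [[0.3, -1.2, 10.0]]
```

Emit:
jog_arm --fingers '[-1]' --pt "0 -1 5" --turn '[0]'

```text
time_s: 45.85
position: [634.9, -36.7, 62.2]
ee_rot: [-2.002, -2.418, -0.048]
wrist_force: [0.1, 0.5, -3.3]
opening: 59.8
```

```bash
python3 w2.py 5|tail -1; python3 -c "
from h import *
plan((632.8,-36.4,55,10.7))"
```

```text
46.1 [633.2 -36.5  60.3] rad 0.0131 tan 0.0255
t 46.1 p [633.2 -36.5  60.3] yaw 10.7 tilt 1.64 open 59.5 ztool [0.0146 0.0247] F [-0.9  0.7 -3.6]
 wp [632.8, -36.4, 55.0, 10.7] n 1 turn/row 0.04
    [[0.2, -0.4, 5.3]]
```

Emit:
jog_arm --fingers '[-1]' --pt "0 0 4" --turn '[0]'

```text
time_s: 46.18
position: [634.1, -36.5, 57.2]
ee_rot: [-2.002, -2.417, -0.046]
wrist_force: [0.4, 0.3, -4.1]
opening: 59.5
```

```bash
python3 w2.py 5|tail -1; python3 -c "
from h import *
plan((632.8,-36.4,55,10.7))"
```

```text
46.43 [633.2 -36.5  56.1] rad 0.0128 tan 0.0255
t 46.43 p [633.2 -36.5  56.1] yaw 10.7 tilt 1.63 open 59.4 ztool [0.0142 0.0247] F [-0.4  0.3 -5. ]
 wp [632.8, -36.4, 55.0, 10.7] n 1 turn/row 0.03
    [[0.1, -0.3, 1.1]]
```

Emit:
jog_arm --fingers '[-1]' --pt "0 0 3" --turn '[0]'

```text
time_s: 46.52
position: [633.6, -36.9, 55.5]
ee_rot: [-2.0, -2.417, -0.043]
wrist_force: [-12.6, -1.3, 28.2]
opening: 58.7
```

```bash
python3 w2.py 5|tail -1; python3 -c "
from h import *
plan((632.8,-36.4,55,10.7))
s=snap('scene','s15.png'); cv2.imwrite('pics/s15z.png',s['img'][150:300,200:400,::-1].repeat(4,0).repeat(4,1))"
```

```text
46.77 [633.5 -36.8  55.6] rad 0.0133 tan 0.025
t 46.77 p [633.5 -36.8  55.6] yaw 10.7 tilt 1.62 open 59.4 ztool [0.0147 0.0242] F [-5.7 -1.5  9.3]
 wp [632.8, -36.4, 55.0, 10.7] n 1 turn/row 0.05
    [[0.5, -0.7, 0.6]]
```

View pics/s15z.png

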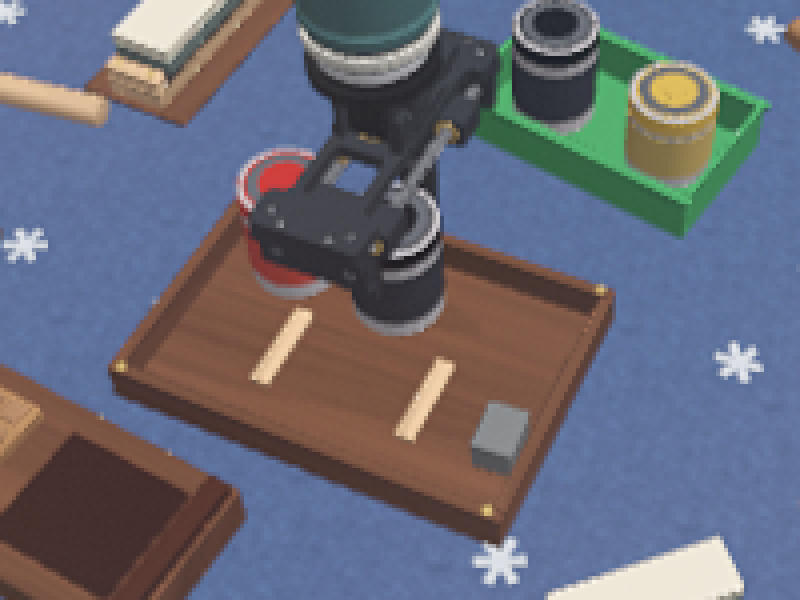

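Emit:
jog_arm --fingers '[0.7]' --pt "0 0 -0.5" --turn '[0]'

```text
time_s: 46.9
position: [633.9, -37.0, 57.3]
ee_rot: [-2.001, -2.417, -0.045]
wrist_force: [-0.1, 0.0, -0.0]
opening: 63.9
```

Emit:
jog_arm --fingers '[0.7,0.7]' --pt "0 0 0" --pt "0 0 0" --turn '[0,0]'

```text
time_s: 47.07
position: [636.1, -37.2, 59.6]
ee_rot: [2.003, 2.419, 0.049]
wrist_force: [0.3, -0.3, 0.5]
opening: 74.7
```

Emit:
jog_arm --fingers '[0.7,0.7,0.7,1,1]' --pt "0 0 -15" --pt "0 0 -30" --pt "0 0 -30" --pt "0 0 -30" --pt "0 0 0" --turn '[0,0,0,0,0]'

```text
time_s: 47.48
position: [633.8, -39.3, 166.4]
ee_rot: [-2.002, -2.418, -0.048]
wrist_force: [0.8, 0.1, 1.8]
opening: 86.2
```

```bash
python3 w2.py 2; python3 -c "
from h import *
plan()
snap('wrist','w16.png')"
```

```text
47.48 [633.8 -39.3 166.4] rad 0.0166 tan 0.0254
47.53 [632.7 -39.2 163.8] rad 0.0137 tan 0.0255
47.58 [630.9 -39.  161.1] rad 0.0093 tan 0.0257
t 47.58 p [630.9 -39.  161.1] yaw 10.7 tilt 1.56 open 88.2 ztool [0.0109 0.025 ] F [ 0.3 -0.1 -0.6]
```

View pics/w16.png

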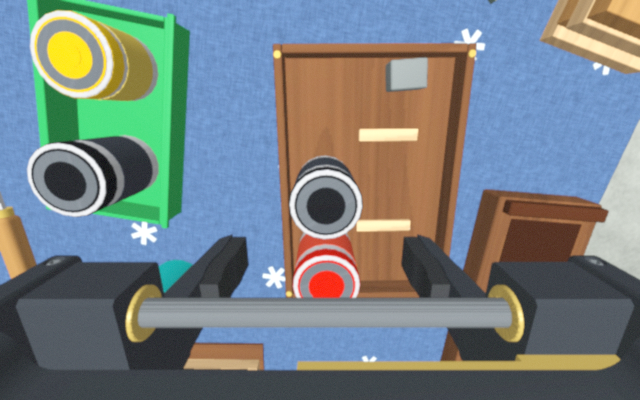

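Emit:
jog_arm --fingers '[1,1,1,1,1]' --pt "25 0 -20" --pt "35 0 -20" --pt "35 0 -10" --pt "35 0 -5" --pt "35 0 0" --turn '[0,0,0,0,0]'

```text
time_s: 48.05
position: [593.4, 120.1, 207.5]
ee_rot: [-2.002, -2.39, -0.017]
wrist_force: [0.4, 0.8, -0.7]
opening: 88.4
```

Emit:
jog_arm --fingers '[1,1,1,1,1]' --pt "35 0 0" --pt "35 0 0" --pt "25 0 0" --pt "0 0 0" --pt "0 0 0" --turn '[0,0,0,0,0]'

```text
time_s: 48.47
position: [568.5, 223.5, 199.1]
ee_rot: [-1.988, -2.389, 0.001]
wrist_force: [-0.2, -1.0, -0.5]
opening: 88.2
```

```bash
python3 w2.py 3|tail -1
python3 - <<'E'
from h import *
s=snap('top','t17.png'); im=s['img']
cv2.imwrite('pics/t17z.png',cv2.resize(im[110:300,265:515,::-1],None,fx=3,fy=3))
s0im=cv2.cvtColor(cv2.imread('pics/top0.png'),cv2.COLOR_BGR2RGB)
def meas(im,tag):
    hsv=cv2.cvtColor(im,cv2.COLOR_RGB2HSV).astype(int); H,S,V=hsv[...,0],hsv[...,1],hsv[...,2]
    for n,m,r,z in [('red',((H<8)|(H>174))&(S>150)&(V>150),(355,160,392,190),85),('blk2',V<65,(332,170,357,193),85),('emp',V<65,(338,255,365,283),85),('stone',(V>195)&(S<60)&(H<45),(430,190,490,285),48)]:
        x0,y0,x1,y1=r; q=np.zeros(m.shape,np.uint8); q[y0:y1,x0:x1]=m[y0:y1,x0:x1]
        k,l,st,c=cv2.connectedComponentsWithStats(q)
        for i in range(1,k):
            if st[i,4]>60: print(tag,n,st[i,4],np.round(c[i],1),np.round(ray(s,*c[i],z)[:2],1))
meas(s0im,'start'); meas(im,'now')
s=snap('scene','s17.png'); cv2.imwrite('pics/s17z.png',s['img'][90:290,180:400,::-1].repeat(3,0).repeat(3,1))
E
```

```text
48.62 [569.4 221.7 199.8] rad -0.0157 tan 0.0292
start red 131 [374.7 175. ] [ 646.  -108.7]
start blk2 121 [344.5 180.5] [633.6 -37. ]
now red 133 [375.5 173.9] [ 648.5 -110.4]
now blk2 127 [344.1 180.3] [633.9 -36.1]
now emp 121 [352.7 268.1] [428.3 -53.2]
now stone 1227 [463.7 233.8] [ 505.9 -325.1]
```

View pics/t17z.png

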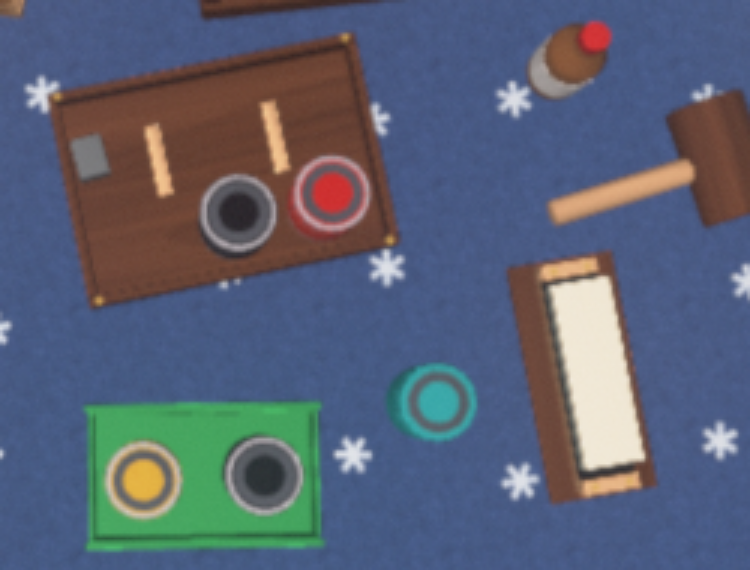

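View pics/s17z.png

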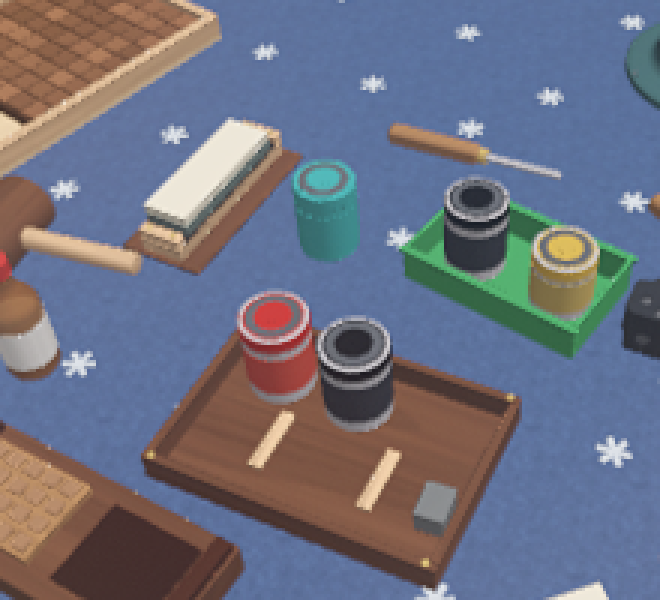

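```bash
python3 -c "
from h import *
print(robot.get_state()['time_s'],robot.finish_job())"
```

```text
the job is handed in; nothing more can be done
48.7167 None
```

I finished the task and handed the job in at 48.7 s of the 125 s allowed. `finish_job` gives no verdict, so what follows rests on my own camera and force checks.

**What I did:** On lifting, the first black tin pulled about 0.75 N, so it was the empty one and went straight into the free half of the bin. The other black tin read about 3.3 N and went to the side tray with the red one. I then laid the stone on the holder and put the black and red tins back where they had stood.

**Last checks (top camera, good to about 2 mm):**

| Item | Where it ended up | Limit |
|---|---|---|
| Red tin | about 3 mm from its start | 15 mm |
| Full black tin | about 1 mm from its start | 15 mm |
| Empty black tin | about 3 mm from the centre of the free half | 25 mm |
| Stone | about 2–3 mm from the holder's centre, and about 9° against the holder's 9.1° in an earlier picture | 12 mm, 8° |

All three tins look upright, the stone lies flat between the stops, and the gripper is clear of everything.

**What did not go smoothly:**
- **Tool tilt:** quick multi-row moves let the tool tilt, up to about 6° with the gripper empty. I brought it back with short up-and-down moves; some were made holding the full black tin, starting from about 3° of tilt.
- **Grip height:** the arm rose a few millimetres while closing on the full black tin, so I set it down by force. The contact peaked at about 28 N.
- **Holder position:** the wrist camera put the holder about 2–4 mm further sideways than the top camera did, so I aimed between the two.

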